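# Hold a spread circlip at the groove of a door lever's neck

### The job

Slide the loaded work tray all the way home in the slotted holder, with the door lever still lying in its nest. Then take the circlip pliers off their rest by the handles, squeeze them right up to their stop so that the circlip on their tips is spread wide, and lower it level over the upright neck until it lies on the washer, at the groove. Finish holding the pliers like that, handles still squeezed and circlip still spread round the neck (do not let go), and leave the other things on the bench where they are.

Things in the scene. Friction and masses are not known exactly. Their poses are not given: they have to be found in the camera images.
- holder: Slotted aluminium holder, fixed to the bench: two rails 24 mm high, inner faces 105 mm apart, with lips 12 to 18 mm up that reach 10 mm inwards, and an end stop (face at x = 85 mm). Open and flared to -x: straight rails begin at x = -20 mm, the 126 mm wide mouth at x = -50 mm. Origin: on the bench, where the tray's origin lies when home; +x is the way in.
- tray: Steel work tray, 170 (x) by 100 (y) mm, plate 6 mm thick, 0.4 kg, on the bench before the holder, roughly facing it. Origin: middle of its underside; the +x edge, corners bevelled, goes in first (2.5 mm to spare a side). On it a wooden nest: two cheeks 56 mm high beside the lever's neck, low guides (top 16 mm) round its grip. Home: its origin and axes on the holder's.
- tray_handle (a point): Middle of the tray's bridge handle: steel bar, 12 mm diameter, 72 mm long along the tray's y, centre 42 mm above the tray's underside at tray x = -77 mm, on two posts. The lever's grip (top 20 mm above the tray's underside) begins 22 mm inside of it. The tray can be drawn along the bench by it; easing the handle end up a few mm (the slots leave 6 mm) keeps it from digging in.
- lever: Door lever with its round rose, loose in the nest, face down, 0.34 kg: flat grip 112 x 23 x 14 mm along -x, round neck standing up at its +x end. Origin: neck's axis at the grip's underside (tray x = 45, y = 0, z = 6 mm). Above it: rose 52 mm diameter from 50 to 59 mm; 37 mm washer, top 60.5 mm; 20 mm groove to 63.5 mm; neck's end, 22 mm diameter, to 74 mm, top edge bevelled 2 mm.
- neck_groove (a point): On the neck's axis, 61.5 mm above the lever's origin, about 67.5 mm above the bench: where the middle of the circlip's thickness lies when it rests on the washer, at the groove. Axes as the lever's.
- neck_top (a point): Middle of the neck's top end, 12.5 mm above neck_groove; a dark square spindle hole is drawn on it.
- tool_rest: Wooden rest of the pliers, fixed: base 140 x 110 mm, 8 mm thick, two cross bars (tops 32 mm above the bench, 98 mm apart, open between). It stands left or right of the tray.
- pliers: Circlip pliers, 180 mm long, 0.2 kg, lying level on both bars of their rest. Origin: pivot's centre, 38 mm above the bench; +x to the tips (bent down at a right angle), z up. Two sprung black handles (12 mm high, 10 mm thick, at the pivot's height) run back along -x; the rear bar is under x = -103 mm, the front one under the pivot.
- pliers_grip (a point): Midway between the handles, 60 mm behind the pivot: where to squeeze them, from above. Here 58 mm across the outsides when free, 32 mm (handles parallel) at the stop; squeezing takes 5 to 9 N a side, at the stop they are solid. Pads that do not slip on the handles push the pivot ahead by 2 to 3 mm as they squeeze. Lies on the pliers' axis.
- ring_middle (a point): Fixed point of the pliers, 50.4 mm ahead of the pivot and 23 mm below it: middle of the circlip's hole when fully spread, at mid thickness. The circlip is on the tips and stays on: level dark steel ring, 2 mm thick, 3 mm wide, gap and lugs towards the pliers; hole 19.4 mm free, 26.5 mm at the stop. Above it 19 mm of room for the neck's end, under the jaws.
- plier_left (a joint): Angle of one handle (rad; the other turns alike): 0 = free, circlip closed; 0.22 to 0.23 = squeezed to the stop, circlip fully spread; at 0.12 its hole is 23 mm wide.
- parts_bin: Grey open bin, 150 x 110 x 50 mm, fixed, with lock parts; on the side of the tray where the tool rest is not.
- spray_can: Blue spray can, 65 mm diameter, 210 mm tall. Leave alone.
- lock_case: Flat steel mortise lock case, 165 x 88 x 15 mm. Leave alone.
- padlock: Brass padlock lying flat, 50 mm wide. Leave alone.
- euro_cylinder: Brass profile cylinder, 66 mm long, 32 mm high. Leave alone.
- screwdriver: Screwdriver, 200 mm long. Leave alone.
- key_blanks: Three brass key blanks in a heap, about 45 mm long. Leave alone.
Mind the look-alikes: they are no part of the job. What is shaped like the pliers but red is not meant.

How it is judged:
By the outcome, as a careful person would: the job done as asked, in the order asked, and still so for the second after the job is handed in, while the arm keeps its last pose, push and grip.
It also fails if it takes over 50 s, if anything falls off the work surface, if the arm or the gripper's body presses on something with over 40 N, if the wrist force passes 120 N, or if a joint passes its speed limit or range.

### The arm

A 6-joint arm with a two-finger parallel gripper is mounted at the origin on the work surface. World frame = base frame: x ahead of the robot, y to its left, z up, the work surface at z = 0. Lengths are in mm, angles in rad, forces in N, time in s.
With the tool pointing down it reaches from about 300 to 775 mm from the base axis. Payload 14.6 kg.
Tool frame: the origin (TCP) lies between the finger pads; the fingertips stand 8 mm ahead of it and the grasp point (between the pads) lies 11 mm behind it; z points along the fingers, y is the direction in which the jaws open and shut (so a half turn about z gives the same grasp; the last joint's range is limited). The gripper opens to 94 mm and grips with 3 to 60 N. Pads are 16 mm wide; open, the fingers measure 119 mm over their backs; the gripper's body (75 mm by 177 mm) begins 78 mm behind the grasp point.
Start: joints at [-1.363, 0.3, 1.521, -0, 1.321, -0.067], TCP at [149.238, -529.356, 213.446] pointing down, gripper open.
Joint ranges: [-3.03, 3.03], [-0.79, 2.21], [0.23, 2.52], [-1.04, 4.18], [0, 3.07], [-2.55, 2.55]. Speed limits (rad/s): [2.22, 2.22, 2.57, 3.14, 3.14, 3.14].

### API

Orientations are given as [roll, pitch, yaw] about the fixed x, y, z axes, in that order (R = Rz(yaw) Ry(pitch) Rx(roll)).
In Python, from cell import manip, cams, models gives the robot as it stands. The module is installed in compiled form; this text tells all that it offers.
- The arm moves only by the shell command python3 -m pendant 'ROWS' [OPENING] [FORCE]. ROWS is JSON, a list that holds one entry, the list of rows, each a list of 4 numbers: the shift along the tool's x, y, z in cm, then the turn about the tool's z in rad. In form: [[[x, y, z, roll], ...]]. A call has 1 to 5 rows; each row is the pose to reach, as a shift and turn from the pose commanded when the call began, along the tool's axes at that moment; what a row does not reach only later rows make up. A row lasts 1/10 s, in which the tool goes at most 50 mm and 8.59 degrees, less where a joint would pass 70% of its speed; a pose out of reach is approached as far as the arm can. A call with a gripper value outside its range is refused whole. OPENING is the opening, from -1 (shut) to 1 (fully open), so that 0 is half open, set as the call begins (- or left out, the last holds). The fingers move at their own pace and stop on an object; FORCE is the grip in N (left out, the last holds). Time passes only in rows, so rows that repeat a pose let the fingers close. It gives the time, the measured TCP pose, the force and the opening at its end, in the units of the state.
- manip.read_state(): the state, without advancing time (a new reading comes with each control period).
- cams.camera(name): name is "side" or "top"; returns a dict with "frame" (384x512x3 uint8, red, green, blue), "K" (3x3 intrinsics, pixels), "D" ([k1, k2, p1, p2, k3] as OpenCV has them; the pictures are not rectified), "pose" (4x4, takes a point from camera to world coordinates). Camera axes: x right, y down, z forward; pixel columns grow to the right and rows downward; lengths in mm; the calibration is good to about 2 mm. A picture is of the moment at which its call begins. There is no depth.
- manip.sign_off(): hands the job in, once; it reports no verdict.
Trained networks look in the newest picture that a camera, given by its name, has taken for a name from the list of things; names that differ only in an ending like _2 or _b are one class to them, and where a whole thing is asked for, a point or a joint stands for the part that bears it (a point fixed in the world has none). Each returns a list of dicts, best first, with "score" (0 to 1); they miss things now and then, are a little off and sometimes report something else, mostly with a low value. They report only what shows in the picture. A call takes as long as a camera call. They do not tell look-alikes from the thing itself.
- models.regions_of(camera, name): "pixels" (384x512 bool, what is visible of it) and "point" ([column, row] in pixels, amid what is visible of it).
The state is a dict: "clock": time; "joints": joint angles; "qd": joint speeds; "effort": joint torques, N m; "eef_pos": TCP position; "eef_rot": TCP orientation; "wrist_force": force on the tool from outside, world axes, zero at the start; "moment": the same for the moment, N m; "finger_gap": finger opening in mm.
Only numpy, scipy, OpenCV 4.12 (cv2) and the standard library are available. Lean on these libraries where they do the work, as an engineer would, in place of code of your own. Each camera call takes 0.05 s, during which the arm holds its last target.

## Working session

There is one attempt and no reset: what is moved stays moved. The work goes in short steps, Python scripts to look and compute and a shell command to move; the robot and the scene stay as the last step left them, time stands still between calls to the robot, and variables do not carry over. Pictures are saved under pics/ and viewed, and the job is handed in when it is done.

```bash
mkdir -p pics; cat > h.py <<'E'
import numpy as np, cv2
from cell import manip, cams, models
def shot(n,f=None):
    c=cams.camera(n)
    if f: cv2.imwrite('pics/'+f, c['frame'][:,:,::-1])
    return c
def ray(c,px):
    u=cv2.undistortPoints(np.array([[px]],float),np.array(c['K'],float),np.array(c['D'],float))[0,0]
    P=np.array(c['pose']); d=P[:3,:3]@np.array([u[0],u[1],1]); return P[:3,3],d
def atz(c,px,z):
    o,d=ray(c,px); return o+d*(z-o[2])/d[2]
def proj(c,p):
    P=np.array(c['pose']); W=np.linalg.inv(P)
    r,_=cv2.Rodrigues(W[:3,:3]); 
    return cv2.projectPoints(np.array(p,float).reshape(-1,1,3),r,W[:3,3],np.array(c['K'],float),np.array(c['D'],float))[0].reshape(-1,2)
E
python3 - <<'E'
from h import *
np.set_printoptions(suppress=True,precision=2)
print(manip.read_state())
for n in('top','side'):
    c=shot(n,n+'0.png'); print(n,c['pose'],c['K'])
    for k in ['holder','tray','tray_handle','lever','neck_top','tool_rest','pliers','pliers_grip','ring_middle','parts_bin']:
        for r in models.regions_of(n,k)[:3]: print(k,round(r['score'],2),np.round(r['point'],1),r['pixels'].sum())
E
```

```text
{'clock': 0.0, 'joints': array([-1.36,  0.3 ,  1.52, -0.  ,  1.32, -0.07]), 'qd': array([ 0.,  0., -0., -0.,  0., -0.]), 'effort': array([  0.  , -53.18, -35.27,   0.07,   0.02,  -0.  ]), 'eef_pos': array([ 149.18, -529.12,  212.89]), 'eef_rot': array([-3.14, -0.  ,  0.27]), 'wrist_force': array([-0.42, -0.04, -0.79]), 'moment': array([-0.04,  0.01,  0.01]), 'finger_gap': 93.62494639915461}
top [[   0.01   -1.      0.08  416.03]
 [  -1.     -0.01   -0.     38.27]
 [   0.     -0.08   -1.   1496.32]
 [   0.      0.      0.      1.  ]] [[494.28   0.   253.26]
 [  0.   494.28 195.62]
 [  0.     0.     1.  ]]
tray 0.9 [251. 209.] 1473
tray 0.49 [325.  268.4] 245
tray_handle 0.82 [251.5 208.5] 1391
lever 0.86 [245.8 194.3] 461
neck_top 0.57 [245.8 195.4] 333
tool_rest 0.92 [165.1 230. ] 1323
tool_rest 0.24 [247.9 197.3] 495
pliers 0.58 [159.4 216.9] 367
pliers_grip 0.56 [316.8 165. ] 412
pliers_grip 0.55 [160.4 218.7] 449
ring_middle 0.89 [164.7 216.8] 481
ring_middle 0.87 [315.5 160.1] 431
ring_middle 0.39 [347.9 268.3] 43
parts_bin 0.71 [372.1 226.2] 1974
parts_bin 0.18 [351.5 266.4] 150
[... 155 characters left out ...]
 [  0.   419.13 192.02]
 [  0.     0.     1.  ]]
holder 0.77 [212.8 180.4] 930
tray 0.76 [264.4 216.2] 1391
tray 0.6 [209.8 269.8] 571
tray_handle 0.83 [261.6 217.6] 1484
tray_handle 0.72 [206.7 268. ] 631
tray_handle 0.65 [277.  273.8] 239
lever 0.97 [256.2 195.9] 432
neck_top 0.91 [255.4 203. ] 420
neck_top 0.42 [305.1  93.9] 1046
tool_rest 0.81 [216.  284.6] 2125
pliers 0.85 [267.5 147.8] 351
pliers 0.7 [204.2 265.7] 553
pliers 0.3 [257.4 197.3] 419
pliers_grip 0.95 [204.6 266.3] 651
pliers_grip 0.77 [266.9 148.6] 268
pliers_grip 0.59 [257.7 201.6] 500
ring_middle 0.94 [206.7 266. ] 537
ring_middle 0.56 [271.9 147.1] 416
ring_middle 0.38 [275.9 273.6] 219
parts_bin 0.88 [352.4 150.3] 1771
```

```bash
python3 - <<'E'
import cv2
for n,(x0,y0,x1,y1) in {'top0':(110,100,430,320),'side0':(120,80,420,340)}.items():
    i=cv2.imread(f'pics/{n}.png')[y0:y1,x0:x1]
    s=min(800/(x1-x0),600/(y1-y0)); i=cv2.resize(i,None,fx=s,fy=s,interpolation=cv2.INTER_CUBIC); print(n,s)
    cv2.imwrite(f'pics/{n}z.png',i)
E
```

```text
top0 2.5
side0 2.3076923076923075
```

View pics/top0z.png

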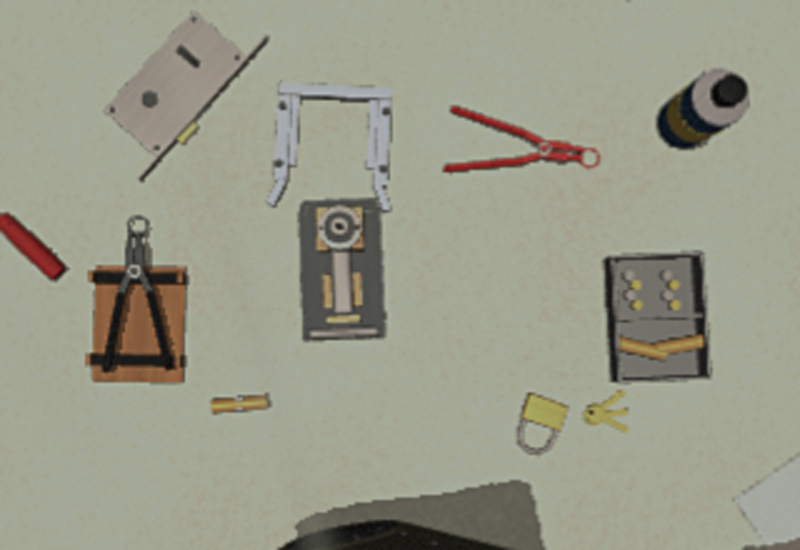

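View pics/side0z.png

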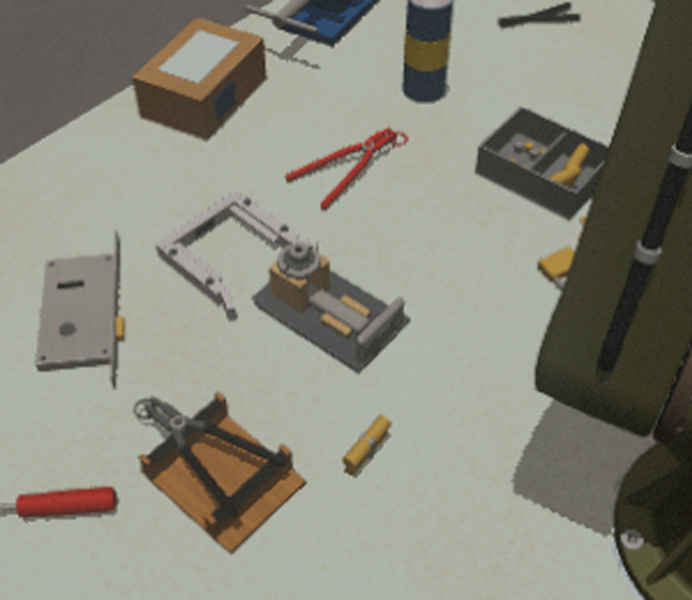

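```bash
cat > crop.py <<'E'
import cv2,sys
f,x0,y0,x1,y1,o=sys.argv[1:]; x0,y0,x1,y1=map(int,(x0,y0,x1,y1))
i=cv2.imread('pics/'+f)[y0:y1,x0:x1]; s=int(min(800/(x1-x0),600/(y1-y0)))
i=cv2.resize(i,None,fx=s,fy=s,interpolation=cv2.INTER_NEAREST)
for x in range((x0+9)//10*10,x1,10):
    cv2.line(i,((x-x0)*s,0),((x-x0)*s,6),(0,0,255),1); cv2.putText(i,str(x),((x-x0)*s+1,16),0,.35,(0,0,255),1)
for y in range((y0+9)//10*10,y1,10):
    cv2.line(i,(0,(y-y0)*s),(6,(y-y0)*s),(0,0,255),1); cv2.putText(i,str(y),(8,(y-y0)*s+4),0,.35,(0,0,255),1)
cv2.imwrite('pics/'+o,i); print(s)
E
python3 crop.py top0.png 210 125 275 242 a1.png; python3 crop.py top0.png 140 180 190 260 a2.png; python3 crop.py side0.png 185 155 305 250 a3.png;python3 crop.py side0.png 170 245 260 325 a4.png
```

```text
5
7
6
7
```

View pics/a1.png

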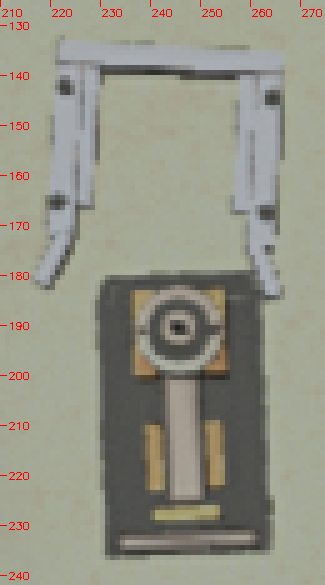

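View pics/a2.png

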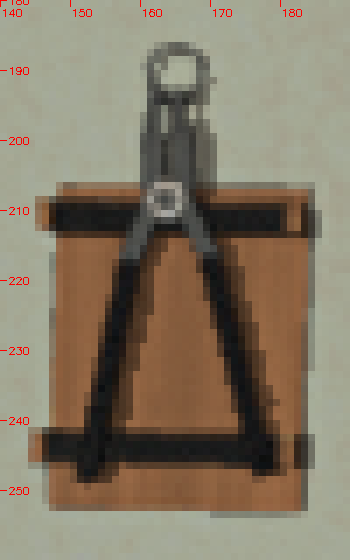

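View pics/a3.png

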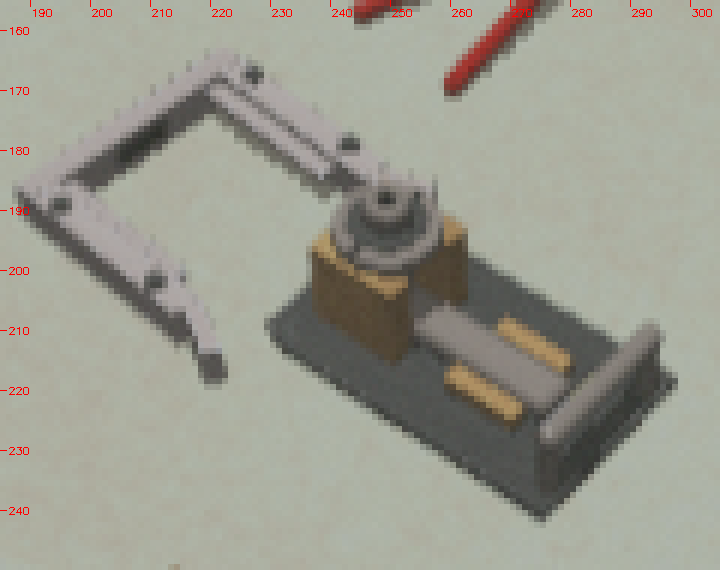

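View pics/a4.png

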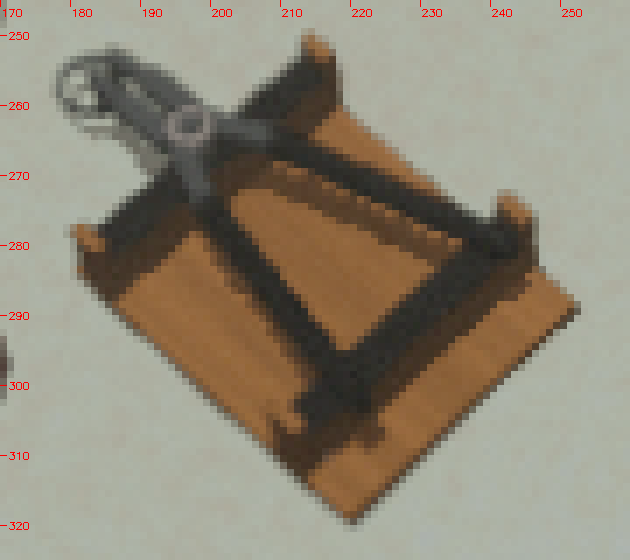

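```bash
cat > fit1.py <<'E'
from h import *
from scipy.optimize import least_squares
np.set_printoptions(suppress=True,precision=1)
ct=shot('top'); cs=shot('side')
def T(v,p):
    x,y,a=v; c,s=np.cos(a),np.sin(a); p=np.array(p,float)
    return np.stack([x+c*p[:,0]-s*p[:,1],y+s*p[:,0]+c*p[:,1],p[:,2]],1)
def fit(obs,v0,tag):
    P=[o[1] for o in obs]; px=np.array([o[2] for o in obs])-.5
    def f(v):
        W=T(v,P); return np.concatenate([proj(ct if o[0]=='t' else cs,w)[0]-q for o,w,q in zip(obs,W,px)])
    r=least_squares(f,v0,loss='soft_l1'); print(tag,r.x[:2],round(r.x[2],4)); print(r.fun.reshape(-1,2)); return r.x
if __name__=='__main__':
    tray=[('t',(-85,50,3),(231,236)),('t',(-85,-50,3),(264,234.8)),('t',(-77,36,46),(233.5,233.5)),('t',(-77,-36,46),(261.3,231.5)),('t',(45,0,80),(245.8,190)),
    ('s',(-85,50,0),(275,242)),('s',(-85,-50,3),(297.5,219)),('s',(-77,36,44),(276,227)),('s',(-77,-36,44),(294.5,210)),('s',(45,0,80),(247.5,187.7))]
    v=fit(tray,[400,50,0],'tray')
    for t in('t','s'):
        fit([o for o in tray if o[0]==t],v,t)
    hold=[('t',(-50,63,24),(220,182)),('t',(-50,-63,24),(263.3,184)),('t',(85,52.5,24),(227,137.8)),('t',(85,-52.5,24),(258,139.3)),('t',(-20,52.5,24),(225,171)),('t',(-20,-52.5,24),(260,172)),
     ('s',(-50,63,24),(221,213)),('s',(-20,52.5,24),(216,203)),('s',(85,52.5,24),(198,185)),('s',(85,-52.5,24),(219,169))]
    v=fit(hold,[550,50,0],'holder')
    for t in('t','s'):
        fit([o for o in hold if o[0]==t],v,t)
E
python3 fit1.py
```

```text
tray [509.  57.] 0.0541
[[ 0.1  0.1]
 [ 0.2 -0.1]
 [ 1.6 -0.4]
 [-1.6  0.6]
 [-0.2  0. ]
 [-0.1  0. ]
 [-0.1 -0.7]
 [ 0.1 -0. ]
 [-1.8  0.3]
 [ 1.2  0.3]]
t [509.1  57. ] 0.053
[[ 0.   0. ]
 [ 0.2 -0.1]
 [ 1.6 -0.5]
 [-1.6  0.6]
 [-0.2 -0. ]]
s [508.9  56.9] 0.0546
[[ 0.   0.1]
 [-0.1 -0.7]
 [ 0.1  0. ]
 [-1.8  0.3]
 [ 1.2  0.3]]
holder [632.3  71.9] -0.031
[[ 0.3 -0.6]
 [-1.  -0.7]
 [-1.  -0.6]
 [ 2.7 -0.5]
 [-0.7  0.7]
 [-0.8  1.2]
 [ 0.9 -1.1]
 [ 1.5  1.1]
 [-4.5  0.2]
 [ 1.3 -2.1]]
t [631.7  70.7] -0.0237
[[ 0.8 -0.2]
 [-0.5 -0.7]
 [-0.8 -0.3]
 [ 2.9 -0.5]
 [-0.3  1. ]
 [-0.3  1.3]]
s [632.5  74.7] -0.043
[[-0.2 -0.6]
 [ 0.5  1.5]
 [-5.2  0.4]
 [ 1.  -1.7]]
```

```bash
cat > ov.py <<'E'
from fit1 import *
import sys
def ov(v,segs,img,c,box,o):
    x0,y0,x1,y1=box; s=int(min(800/(x1-x0),600/(y1-y0)))
    i=cv2.resize(img[y0:y1,x0:x1,::-1],None,fx=s,fy=s,interpolation=cv2.INTER_NEAREST)
    for a,b,col in segs:
        L=np.linspace(a,b,12); q=((proj(c,T(v,L))+.5-[x0,y0])*s).astype(int)
        cv2.polylines(i,[q.reshape(-1,1,2)],False,col,1)
    cv2.imwrite('pics/'+o,i)
def hseg():
    S=[]
    for z,w,col in((24,0,(0,0,255)),(18,10,(255,0,0)),(0,0,(0,160,0))):
        for g in(1,-1):
            y=g*(52.5-w)
            S.append(((-20,y,z),(85,y,z),col))
            if not w:S.append(((-20,y,z),(-50,g*63,z),col))
        S.append(((85,52.5,z),(85,-52.5,z),col))
    return S
E
cat > o1.py <<'E'
from ov import *
v=list(map(float,sys.argv[1:4]))
ov(v,hseg(),ct['frame'],ct,(205,120,280,195),'o_t.png'); ov(v,hseg(),cs['frame'],cs,(180,155,270,225),'o_s.png')
a,b=cv2.imread('pics/o_t.png'),cv2.imread('pics/o_s.png')
h=min(len(a),len(b)); o=np.hstack([cv2.resize(a,None,fx=h/len(a),fy=h/len(a)),cv2.resize(b,None,fx=h/len(b),fy=h/len(b))]); f=800/o.shape[1]
E
sed -i 's/^a,b.*$//;s/^h=.*$//' o1.py
python3 o1.py 632 71 -0.026
```

```text
(no output)
```

View pics/o_t.png

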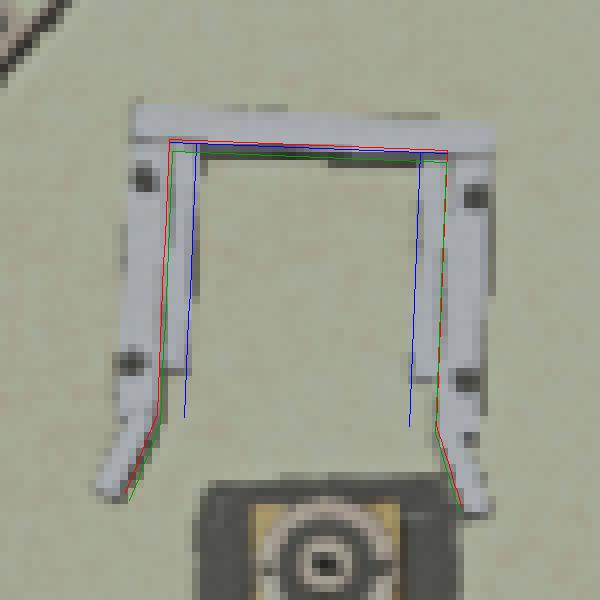

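View pics/o_s.png

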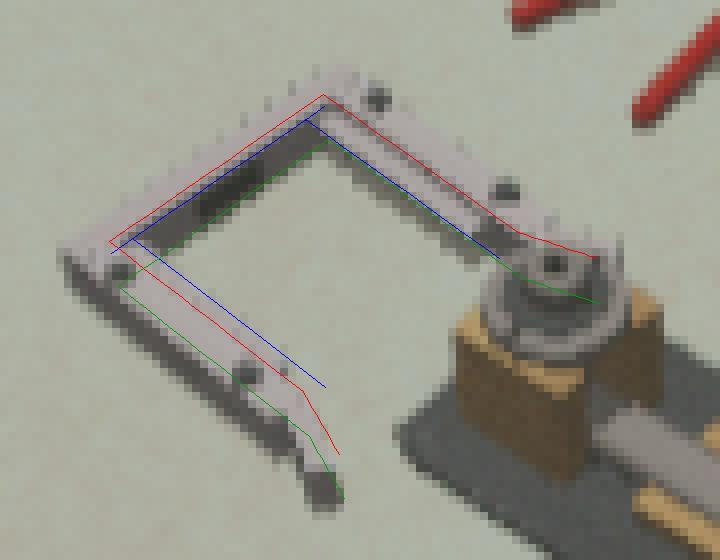

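```bash
cat > go.py <<'E'
import sys; from h import *
from scipy.spatial.transform import Rotation as Ro
a=list(map(float,sys.argv[1:]))  # x y z yaw
s=manip.read_state(); R=Ro.from_euler('xyz',s['eef_rot']).as_matrix()
d=R.T@(np.array(a[:3])-s['eef_pos'])/10
t=-(a[3]-s['eef_rot'][2]); t=(t+np.pi)%(2*np.pi)-np.pi
print('t',round(s['clock'],2),'pos',np.round(s['eef_pos'],1),'rot',np.round(s['eef_rot'],3),'gap',round(s['finger_gap'],1),'F',np.round(s['wrist_force'],1))
print('shift cm',np.round(d,2),'turn',round(t,3))
E
python3 go.py 432 53 130 1.625
```

```text
t 1.3 pos [ 149.2 -529.4  213.5] rot [3.142 0.    0.275] gap 93.9 F [ 0.2 -0.1 -0.6]
shift cm [ 43.02 -48.38   8.34] turn -1.35
```

```bash
python3 -m pendant '[[[43.0,-48.4,7,-1.35],[43.0,-48.4,7,-1.35],[43.0,-48.4,7,-1.35],[43.0,-48.4,7,-1.35],[43.0,-48.4,7,-1.35]]]'; python3 go.py 432 53 130 1.625
```

```text
clock: 1.8
eef_pos: [258.1, -303.9, 186.5]
eef_rot: [3.141, 0.0, 1.031]
wrist_force: [1.1, -0.3, 0.2]
finger_gap: 94.0
t 1.8 pos [ 258.1 -303.9  186.5] rot [3.141 0.    1.031] gap 94.0 F [ 1.1 -0.3  0.2]
shift cm [39.56 -3.45  5.64] turn -0.594
```

```bash
python3 -m pendant '[[[39.6,-3.5,5.6,-0.594],[39.6,-3.5,5.6,-0.594],[39.6,-3.5,5.6,-0.594],[39.6,-3.5,5.6,-0.594],[39.6,-3.5,5.6,-0.594]]]' -0.06; python3 go.py 432 53 130 1.625
```

```text
clock: 2.3
eef_pos: [367.7, -81.7, 151.9]
eef_rot: [3.14, 0.0, 1.624]
wrist_force: [1.2, -0.7, -0.1]
finger_gap: 57.4
t 2.3 pos [367.7 -81.7 151.9] rot [3.14  0.    1.624] gap 57.4 F [ 1.2 -0.7 -0.1]
shift cm [13.11  7.14  2.19] turn -0.001
```

```bash
python3 -m pendant '[[[13.1,7.1,2.2,0],[13.1,7.1,2.2,0],[13.1,7.1,2.2,0],[13.1,7.1,2.2,0],[13.1,7.1,2.2,0]]]'; python3 go.py 432 53 34 1.625
python3 - <<'E'
from h import *
shot('side','s1.png');shot('top','t1.png')
E
python3 crop.py s1.png 190 120 330 250 b1.png;python3 crop.py t1.png 200 140 300 260 b2.png
```

```text
clock: 2.8
eef_pos: [431.6, 51.3, 129.4]
eef_rot: [-3.141, 0.0, 1.621]
wrist_force: [-1.1, -0.2, 0.1]
finger_gap: 44.1
t 2.8 pos [431.6  51.3 129.4] rot [-3.141  0.     1.621] gap 44.1 F [-1.1 -0.2  0.1]
shift cm [0.17 0.06 9.54] turn -0.004
4
5
```

View pics/b1.png

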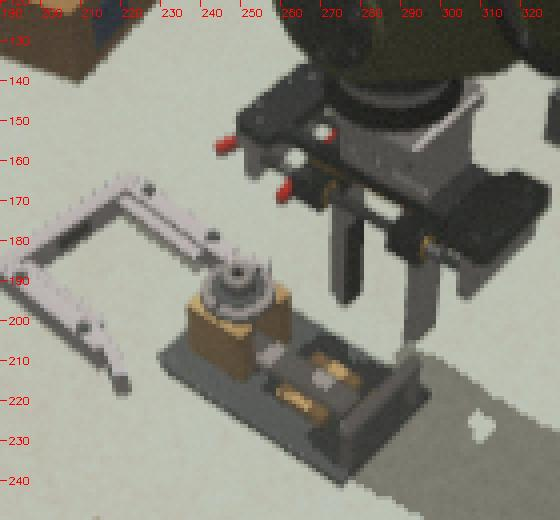

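View pics/b2.png

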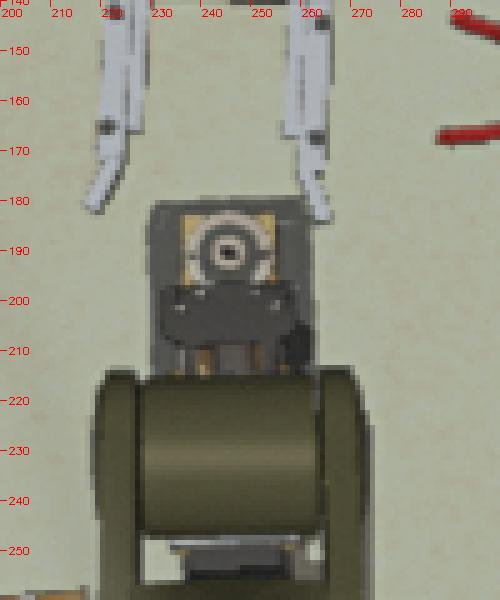

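The side view shows the open fingers above the tray's handle bar (bar at about px 275–297, 210–227), with the jaws across it. I'm going down on it.

```bash
python3 -m pendant '[[[0.2,0.05,3,0],[0.2,0.05,6,0],[0.2,0.05,8,0],[0.2,0.05,9.4,0],[0.2,0.05,9.4,0]]]'; python3 -m pendant '[[[0,0,0,0],[0,0,0,0],[0,0,0,0],[0,0,0,0],[0,0,0,0]]]' -1 50;  python3 go.py 432 53 34 1.625
```

```text
clock: 3.4
eef_pos: [431.2, 51.3, 34.7]
eef_rot: [-3.139, 0.0, 1.617]
wrist_force: [-0.3, -0.4, 0.3]
finger_gap: 44.1
clock: 3.9
eef_pos: [432.1, 52.6, 36.0]
eef_rot: [-3.141, 0.0, 1.619]
wrist_force: [-3.5, -0.6, 5.9]
finger_gap: 10.7
t 3.9 pos [432.1  52.6  36. ] rot [-3.141  0.     1.619] gap 10.7 F [-3.5 -0.6  5.9]
shift cm [ 0.04 -0.01  0.2 ] turn -0.006
```

```bash
python3 go.py 412 52.6 39 1.62;python3 go.py 409 76.7 39 1.545
```

```text
t 3.9 pos [432.1  52.6  36. ] rot [-3.141  0.     1.619] gap 10.7 F [-3.5 -0.6  5.9]
shift cm [ 0.1 -2.  -0.3] turn -0.001
t 3.9 pos [432.1  52.6  36. ] rot [-3.141  0.     1.619] gap 10.7 F [-3.5 -0.6  5.9]
shift cm [ 2.52 -2.19 -0.3 ] turn 0.074
```

```bash
python3 -m pendant '[[[0,0,-0.3,0],[0.1,-0.7,-0.3,0],[0.2,-1.5,-0.3,0],[0.6,-2.0,-0.3,0.01],[1.0,-2.2,-0.3,0.025]]]'; python3 -m pendant '[[[0.5,0,0,0.02],[1.0,0,0,0.035],[1.5,0,0,0.05],[1.5,0,0,0.05],[1.5,0,0,0.05]]]'; python3 go.py 409 76.7 39 1.545
python3 - <<'E'
from h import *
shot('side','s2.png');shot('top','t2.png')
E
python3 crop.py s2.png 190 120 330 250 b1.png;python3 crop.py t2.png 205 125 285 245 b2.png
```

```text
clock: 4.4
eef_pos: [408.9, 61.8, 38.6]
eef_rot: [-3.141, 0.0, 1.593]
wrist_force: [1.4, -1.4, -3.5]
finger_gap: 10.6
clock: 4.9
eef_pos: [409.3, 76.6, 38.6]
eef_rot: [-3.141, 0.0, 1.544]
wrist_force: [-1.3, -0.7, -3.5]
finger_gap: 10.6
t 4.9 pos [409.3  76.6  38.6] rot [-3.141  0.     1.544] gap 10.6 F [-1.3 -0.7 -3.5]
shift cm [ 0.   -0.03 -0.04] turn -0.001
4
5
```

View pics/b1.png

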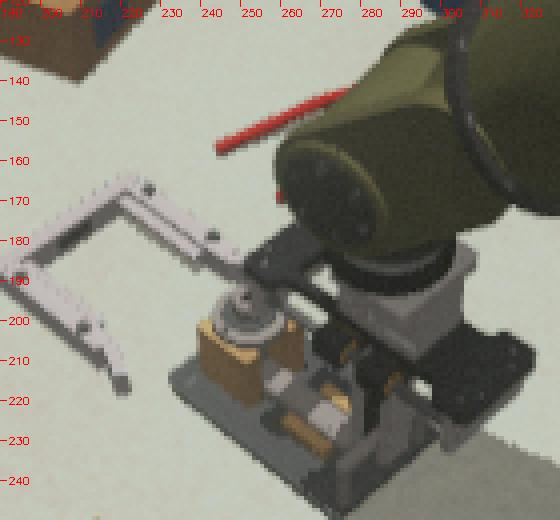

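View pics/b2.png

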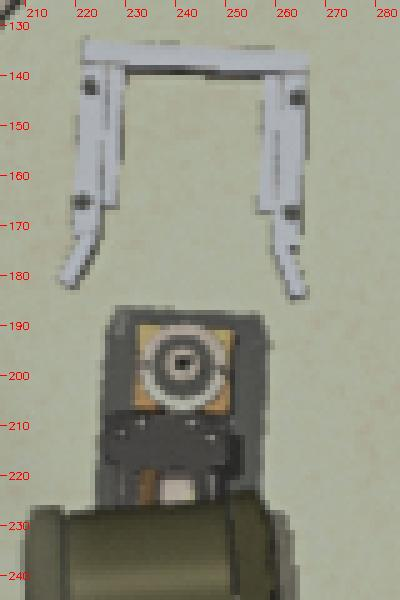

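```bash
python3 - <<'E'
from ov import *
v=(486.5,74.8,-0.026)
S=[]
for z,c in((6,(0,0,255)),):
  S+=[((85-10,50,z),(-85,50,z),c),((85-10,-50,z),(-85,-50,z),c),((85,40,z),(85,-40,z),c)]
S+=[((35,0,80),(55,0,80),(0,255,0)),((45,10,80),(45,-10,80),(0,255,0)),((-85,50,0),(-85,-50,0),(255,0,0)),((85,40,0),(85,-40,0),(255,0,0)),((75,50,0),(-85,50,0),(255,0,0))]
ov(v,S,ct['frame'],ct,(215,175,275,235),'o_t.png'); ov(v,S,cs['frame'],cs,(225,180,315,255),'o_s.png')
E
```

```text
(no output)
```

View pics/o_t.png

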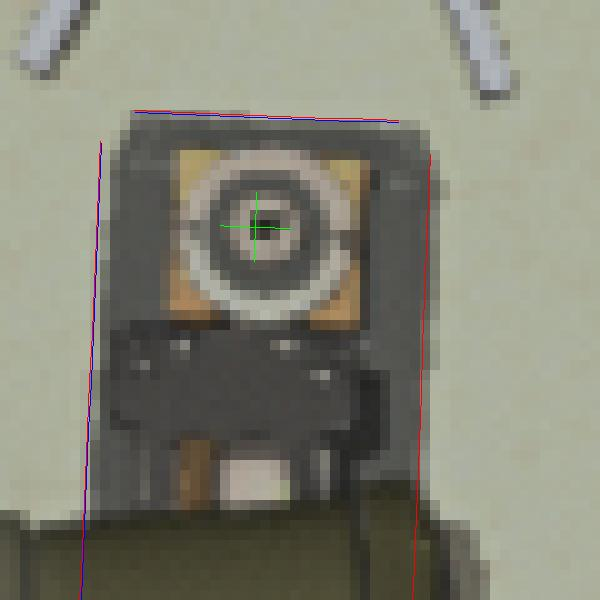

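View pics/o_s.png

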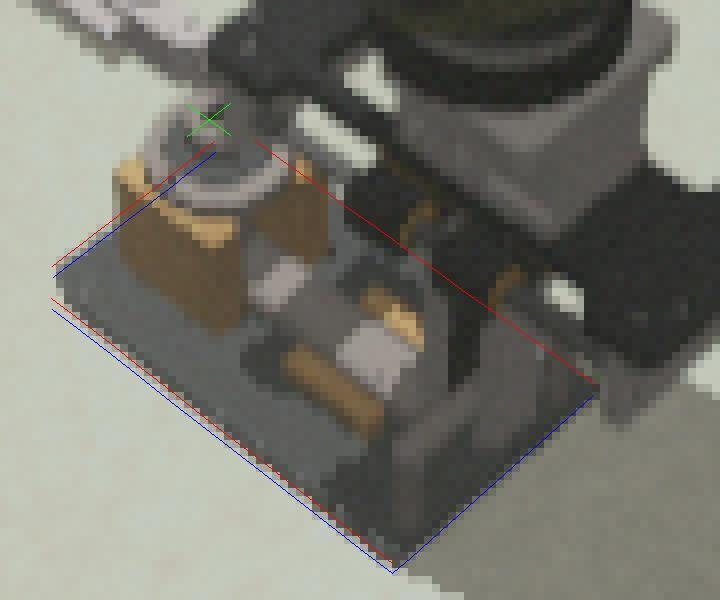

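```bash
python3 -m pendant '[[[0,0,0,-0.02],[-0.03,1.2,0,-0.02],[-0.06,2.4,0,-0.02],[-0.09,3.6,0,-0.02],[-0.1,4.0,0,-0.02]]]'; python3 - <<'E'
from h import *
shot('side','s3.png');shot('top','t3.png')
E
python3 crop.py t3.png 205 125 285 245 b2.png; python3 go.py 554 73 39 1.555
```

```text
clock: 5.6
eef_pos: [450.0, 74.4, 38.6]
eef_rot: [3.142, -0.0, 1.565]
wrist_force: [-3.0, 0.1, -3.0]
finger_gap: 10.6
5
t 5.7 pos [449.6  74.4  38.7] rot [ 3.141 -0.     1.564] gap 10.7 F [ 1.9 -0.5 -3.4]
shift cm [-0.07 10.44 -0.03] turn 0.009
```

View pics/b2.png

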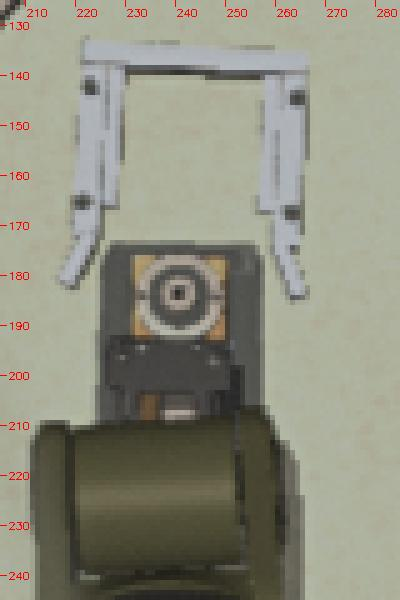

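```bash
python3 -m pendant '[[[-0.15,0.3,0,0.005],[-0.18,1.3,0,0.009],[-0.2,2.3,0,0.009],[-0.22,3.3,0,0.009],[-0.24,4.0,0,0.009]]]'; python3 - <<'E'
from h import *
shot('side','s4.png');shot('top','t4.png')
E
python3 crop.py t4.png 205 125 285 245 b2.png; python3 crop.py s4.png 180 150 300 240 b1.png; python3 go.py 554 73 39 1.555
```

```text
clock: 6.2
eef_pos: [490.4, 71.7, 38.7]
eef_rot: [3.141, -0.0, 1.555]
wrist_force: [-1.1, -0.2, -3.5]
finger_gap: 10.8
5
6
t 6.3 pos [490.5  71.7  38.7] rot [ 3.14  -0.     1.555] gap 10.4 F [ 1.6  0.4 -4.6]
shift cm [ 0.23  6.35 -0.02] turn -0.0
```

View pics/b2.png

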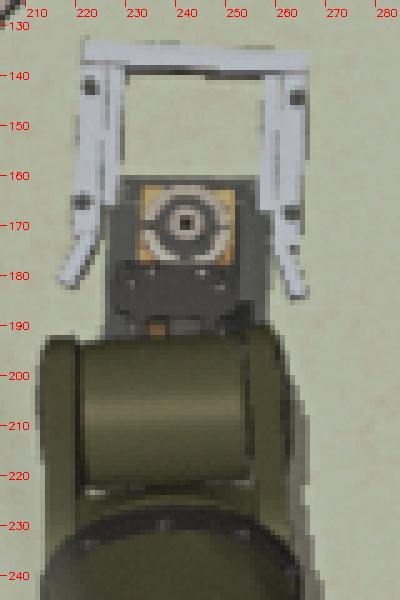

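View pics/b1.png

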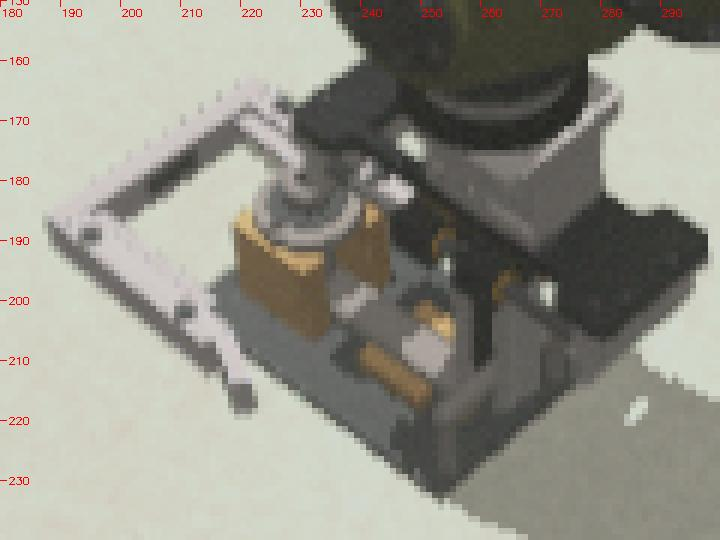

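```bash
python3 -m pendant '[[[-0.03,1.0,0,0],[-0.05,2.0,0,0],[-0.08,3.0,0,0],[-0.1,4.0,0,0],[-0.12,4.8,0,0]]]';  python3 go.py 554 73 39 1.555
```

```text
clock: 6.8
eef_pos: [538.1, 69.9, 38.6]
eef_rot: [-3.141, -0.0, 1.555]
wrist_force: [-2.7, 1.7, -2.9]
finger_gap: 10.9
t 6.8 pos [538.1  69.9  38.6] rot [-3.141 -0.     1.555] gap 10.9 F [-2.7  1.7 -2.9]
shift cm [ 0.34  1.58 -0.04] turn -0.0
```

```bash
python3 -m pendant '[[[0,0.4,0,0],[0,0.8,0,0],[0,1.2,0,0],[0,1.5,0,0],[0,1.5,0,0]]]';  python3 go.py 554 73 39 1.555
```

```text
clock: 7.3
eef_pos: [552.8, 69.6, 38.8]
eef_rot: [3.141, -0.0, 1.555]
wrist_force: [1.9, 0.8, -5.5]
finger_gap: 10.8
t 7.3 pos [552.8  69.6  38.8] rot [ 3.141 -0.     1.555] gap 10.8 F [ 1.9  0.8 -5.5]
shift cm [ 0.34  0.11 -0.02] turn -0.0
```

Not against the stop yet, so I'm lowering the handle end and pushing on slowly.

```bash
python3 -m pendant '[[[0,0.1,0.1,0],[0,0.2,0.2,0],[0,0.3,0.3,0],[0,0.4,0.3,0],[0,0.5,0.3,0]]]';  python3 go.py 554 73 36 1.555
```

```text
clock: 7.8
eef_pos: [553.0, 69.9, 36.0]
eef_rot: [-3.131, 0.0, 1.555]
wrist_force: [-43.9, 3.0, 30.9]
finger_gap: 10.8
t 7.8 pos [553.   69.9  36. ] rot [-3.131  0.     1.555] gap 10.8 F [-43.9   3.   30.9]
shift cm [ 0.31  0.09 -0.01] turn 0.0
```

```bash
python3 -m pendant '[[[0,-0.2,-0.1,0],[0,-0.37,-0.2,0],[0,-0.37,-0.2,0]]]'; python3 - <<'E'
from h import *
shot('side','s5.png');shot('top','t5.png')
E
python3 crop.py t5.png 205 125 285 245 b2.png; python3 crop.py s5.png 180 150 300 240 b1.png; python3 go.py 554 73 39 1.555
```

```text
clock: 8.1
eef_pos: [553.0, 69.7, 37.7]
eef_rot: [-3.141, -0.0, 1.555]
wrist_force: [-6.2, 3.1, -0.9]
finger_gap: 10.6
5
6
t 8.2 pos [553.   69.7  37.6] rot [-3.14  -0.     1.555] gap 10.8 F [-7.2  3.7  0.3]
shift cm [ 0.33  0.1  -0.14] turn -0.0
```

View pics/b2.png

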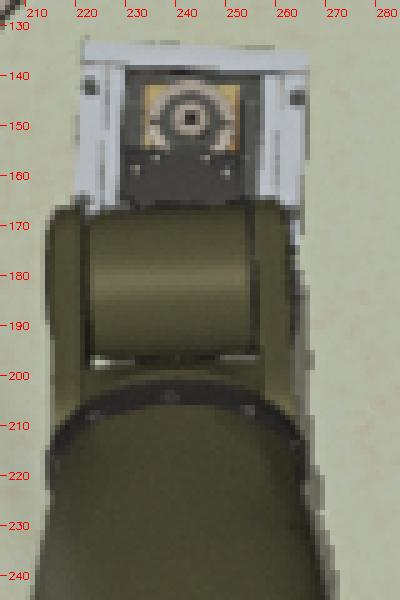

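View pics/b1.png

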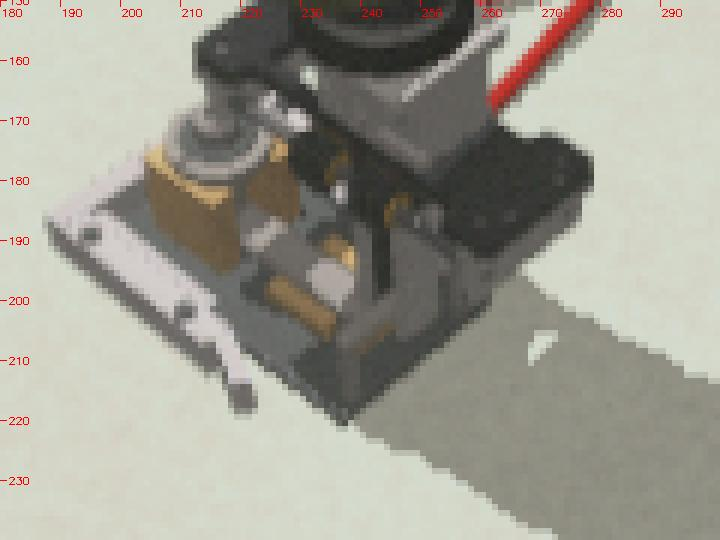

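```bash
python3 -m pendant '[[[0,0,0,0],[0,0,0,0],[0,0,0,0]]]' -0.02 20; python3 - <<'E'
from fit1 import *
h=np.array
for z in(38,42,45): print(z,'piv',atz(ct,h((163.3,208.5))-.5,z),atz(cs,h((197,262.8))-.5,z))
print('ring',atz(ct,h((165.2,189.7))-.5,15),atz(cs,h((182,257))-.5,15))
print('ends',atz(ct,h((152.5,247))-.5,40),atz(ct,h((177.3,245.3))-.5,40)); print(atz(cs,h((216,302))-.5,40),atz(cs,h((243,279))-.5,40))
E
python3 go.py 553 70 130 1.555
```

```text
clock: 8.5
eef_pos: [554.2, 69.4, 38.2]
eef_rot: [3.14, 0.0, 1.555]
wrist_force: [-0.3, 0.1, 0.1]
finger_gap: 31.3
38 piv [499.8 302.7  38. ] [503.8 297.3  38. ]
42 piv [499.6 302.   42. ] [501.5 298.7  42. ]
45 piv [499.4 301.4  45. ] [499.7 299.7  45. ]
ring [558.  302.7  15. ] [558.4 303.4  15. ]
ends [386.1 331.   40. ] [392.1 258.1  40. ]
[391.9 339.3  40. ] [388.3 255.   40. ]
t 8.6 pos [554.   69.4  38. ] rot [3.141 0.    1.555] gap 39.1 F [ 0.8 -0.8  0.3]
shift cm [ 0.05 -0.09 -9.2 ] turn -0.0
```

```bash
python3 -m pendant '[[[0,-0.1,-2,0],[0,-0.1,-6,0],[0,-0.1,-10,0],[0,-0.1,-10,-0.15],[0,-0.1,-10,-0.3]]]' 1; python3 go.py 439.5 298 135 3.185
```

```text
clock: 9.1
eef_pos: [553.3, 69.5, 139.2]
eef_rot: [3.139, 0.001, 1.861]
wrist_force: [-0.5, -0.2, -0.0]
finger_gap: 79.5
t 9.1 pos [553.3  69.5 139.2] rot [3.139e+00 1.000e-03 1.861e+00] gap 79.5 F [-0.5 -0.2 -0. ]
shift cm [25.14 -4.37  0.39] turn -1.324
```

```bash
python3 -m pendant '[[[25.1,-4.4,0.4,-1.324],[25.1,-4.4,0.4,-1.324],[25.1,-4.4,0.4,-1.324],[25.1,-4.4,0.4,-1.324],[25.1,-4.4,0.4,-1.324]]]'; python3 go.py 439.5 298 135 3.185;  python3 - <<'E'
from h import *
shot('side','s6.png');shot('top','t6.png')
E
python3 crop.py t6.png 205 125 285 245 b2.png; python3 crop.py s6.png 180 150 300 240 b1.png
```

```text
clock: 9.6
eef_pos: [441.2, 295.5, 134.1]
eef_rot: [3.141, 0.001, 2.611]
wrist_force: [1.1, 0.8, 0.8]
finger_gap: 93.9
t 9.6 pos [441.2 295.5 134.1] rot [3.141e+00 1.000e-03 2.611e+00] gap 93.9 F [1.1 0.8 0.8]
shift cm [ 0.28  0.13 -0.09] turn -0.574
5
6
```

View pics/b2.png

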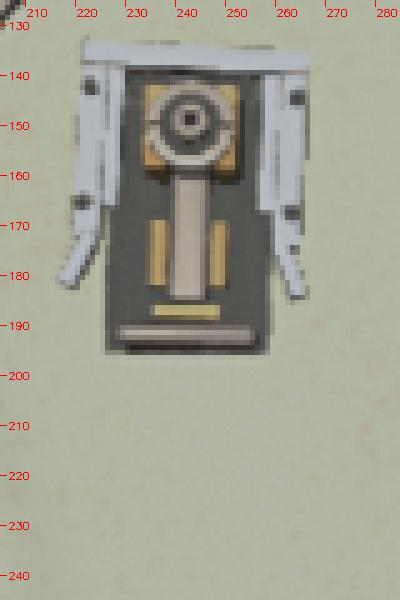

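View pics/b1.png

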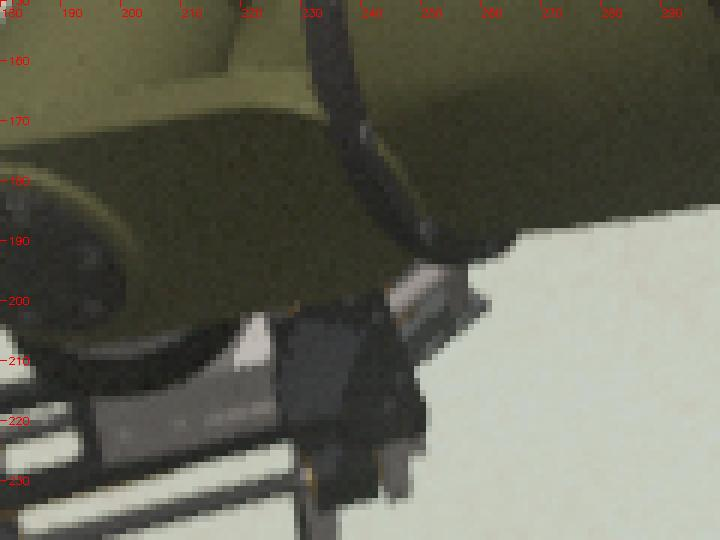

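```bash
cat > fit2.py <<'E'
from fit1 import *
tray=[('t',(-85,50,3),(226,195.6)),('t',(-85,-50,3),(258.3,195.6)),('t',(-77,36,46),(228.2+1.6,191.5)),('t',(-77,-36,46),(255.3-1.6,191.5)),('t',(45,0,80),(240.2,148.6))]
v=fit(tray,[631,71,0],'tray')
print(T(v,[(45,0,80)]), atz(ct,np.array((240.2,148.6))-.5,80))
E
python3 fit2.py
python3 -m pendant '[[[0.3,0.1,0,-0.574],[0.3,0.1,0,-0.574],[0.3,0.1,0,-0.574],[0.3,0.1,0,-0.574],[0.3,0.1,0,-0.574]]]'; python3 go.py 439.5 298 27 3.185;  python3 - <<'E'
from h import *
shot('side','s7.png');shot('top','t7.png')
E
python3 crop.py t7.png 130 170 230 260 b2.png; python3 crop.py s7.png 140 190 280 320 b1.png
```

```text
tray [629.4  74.1] 0.0346
[[-0.5  0.3]
 [ 0.2 -0.4]
 [-0.4  0.3]
 [ 0.2 -0.2]
 [ 0.4 -0. ]]
[[674.4  75.7  80. ]] [674.4  76.9  80. ]
clock: 10.3
eef_pos: [441.0, 294.9, 133.9]
eef_rot: [-3.142, 0.0, -3.106]
wrist_force: [-0.8, -0.5, 0.2]
finger_gap: 94.3
t 10.3 pos [441.  294.9 133.9] rot [-3.142  0.    -3.106] gap 94.3 F [-0.8 -0.5  0.2]
shift cm [ 0.14  0.31 10.69] turn -0.007
6
4
```

View pics/b2.png

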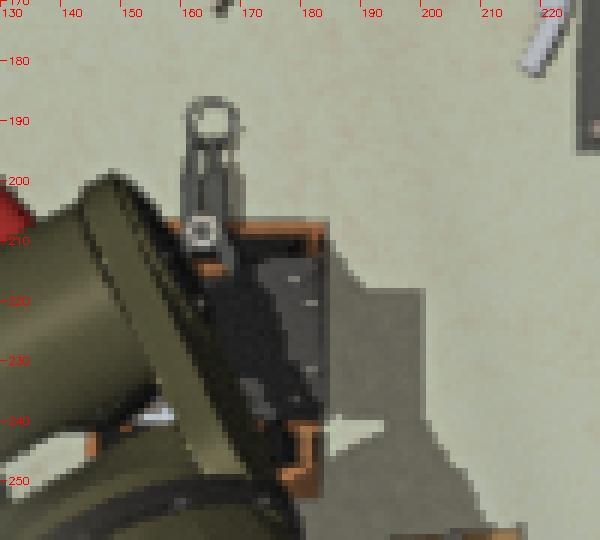

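View pics/b1.png

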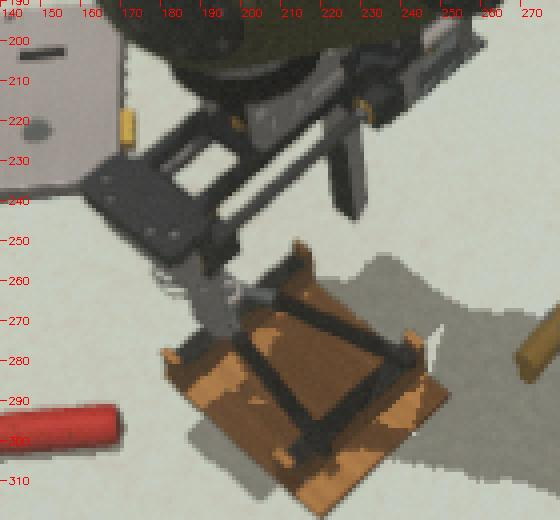

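```bash
cat > o2.py <<'E'
from ov import *
f,x,y,a,o=sys.argv[1:]; v=(float(x),float(y),float(a))
im=cv2.imread('pics/'+f)[:,:,::-1]
S=[]
for z,c in((6,(0,0,255)),):
  S+=[((85-10,50,z),(-85,50,z),c),((85-10,-50,z),(-85,-50,z),c),((85,40,z),(85,-40,z),c),((-85,50,z),(-85,-50,z),c)]
S+=[((35,0,80),(55,0,80),(0,255,0)),((45,10,80),(45,-10,80),(0,255,0)),((-71,38,42),(-71,-38,42),(255,0,0)),((-83,38,42),(-83,-38,42),(255,0,0))]
if f[0]=='t': ov(v,S+[s for s in hseg() if 0],im,ct,(210,130,275,200),o)
else: ov(v,S,im,cs,(180,150,270,225),o)
E
python3 o2.py t6.png 630 72.5 0 o1.png; python3 o2.py t6.png 631 71 -0.026 o2.png
```

```text
(no output)
```

View pics/o1.png

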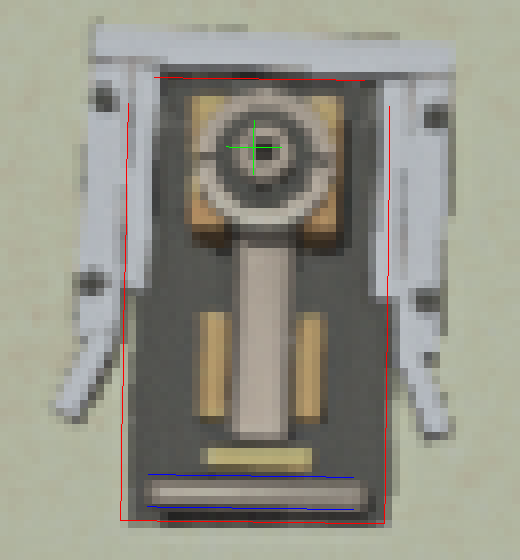

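View pics/o2.png

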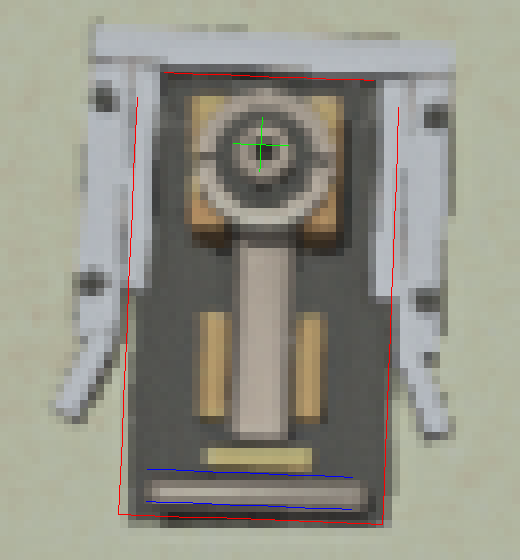

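The top picture shows the tray against the stop, with both edges under the lips and the lever between its guides. Two things look like the pliers in the first pictures:
- **Black pair:** on the wooden rest, about px (163,208) in top.
- **Red pair:** lying on the bench, about px (327,160) in top.

The black one fits: it has black handles, lies on the rest, and has a dark ring on its tips. The enlarged crop b2 confirms it. I'm going down over its handles.

```bash
python3 -m pendant '[[[0.14,0.3,2.5,-0.007],[0.14,0.3,5,-0.007],[0.14,0.3,7.5,-0.007],[0.14,0.3,9.5,-0.007],[0.14,0.3,10.6,-0.007]]]';  python3 -m pendant '[[[0,0,0,0]]]'; python3 go.py 439.5 298 27 3.185;  python3 - <<'E'
from h import *
shot('side','s8.png');shot('top','t8.png')
E
python3 crop.py t8.png 130 170 230 260 b2.png; python3 crop.py s8.png 140 190 280 320 b1.png
```

```text
clock: 11.1
eef_pos: [438.1, 298.8, 26.3]
eef_rot: [-3.141, -0.002, -3.099]
wrist_force: [0.0, -0.2, -0.3]
finger_gap: 93.9
clock: 11.2
eef_pos: [438.1, 298.8, 26.7]
eef_rot: [-3.141, -0.002, -3.098]
wrist_force: [0.8, -0.0, 0.9]
finger_gap: 93.8
t 11.2 pos [438.1 298.8  26.7] rot [-3.141e+00 -2.000e-03 -3.098e+00] gap 93.8 F [ 0.8 -0.   0.9]
shift cm [-0.14 -0.09 -0.03] turn 0.0
6
4
```

View pics/b1.png

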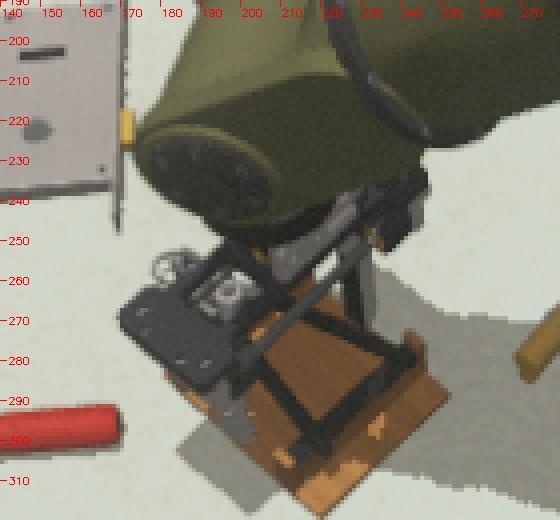

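```bash
python3 -m pendant '[[[0,0,0,0],[0,0,0,0],[0,0,0,0],[0,0,0,0],[0,0,0,0]]]' -1 30; python3 -m pendant '[[[0,0,0,0],[0,0,0,0],[0,0,0,0],[0,0,0,0]]]';  python3 - <<'E'
from h import *
shot('side','s9.png');shot('top','t9.png')
E
python3 crop.py t9.png 130 170 230 260 b2.png; python3 crop.py s9.png 140 190 280 320 b1.png
```

```text
clock: 11.8
eef_pos: [438.6, 299.2, 28.0]
eef_rot: [3.141, 0.0, -3.097]
wrist_force: [-1.3, -0.1, 2.9]
finger_gap: 57.8
clock: 12.2
eef_pos: [438.7, 299.3, 28.0]
eef_rot: [3.141, 0.0, -3.097]
wrist_force: [-1.7, 1.0, 4.7]
finger_gap: 31.4
6
4
```

View pics/b2.png

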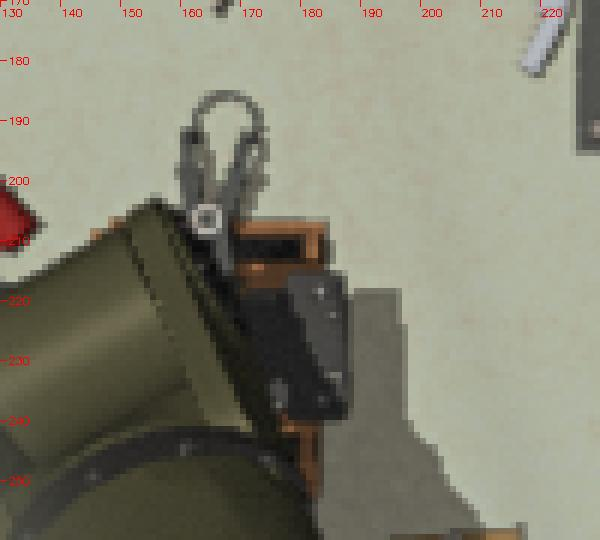

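View pics/b1.png

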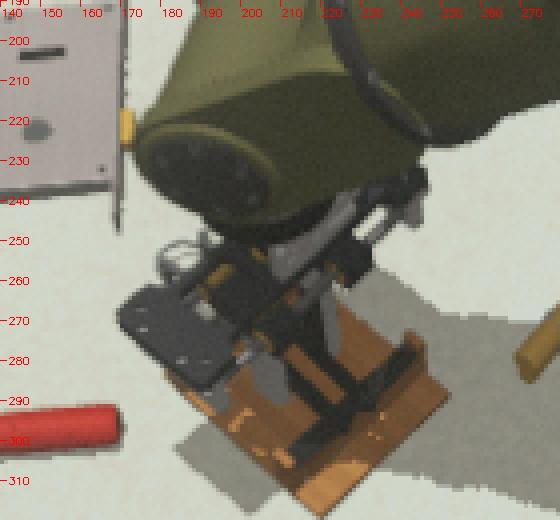

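```bash
python3 -m pendant '[[[0,0,0,0],[0,0,-0.5,0],[0,0,-2.5,0],[0,0,-5.5,0],[0,0,-8.5,0]]]' -1 45; python3 -m pendant '[[[0,0,-1.5,0],[0,0,-2.2,0],[0,0,-2.2,0]]]';  python3 - <<'E'
from h import *
shot('side','s10.png');shot('top','t10.png')
E
python3 crop.py t10.png 145 165 195 215 b2.png; python3 crop.py s10.png 150 190 250 265 b1.png
```

```text
clock: 12.8
eef_pos: [438.1, 298.8, 113.3]
eef_rot: [-3.141, -0.002, -3.097]
wrist_force: [-0.5, -0.1, -2.4]
finger_gap: 30.6
clock: 13.1
eef_pos: [438.6, 299.2, 135.0]
eef_rot: [3.141, 0.0, -3.097]
wrist_force: [-0.1, 0.6, -2.9]
finger_gap: 30.3
12
8
```

View pics/b2.png

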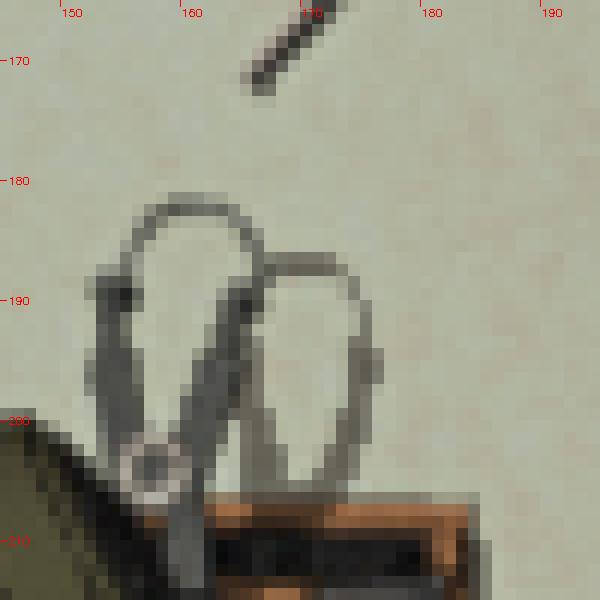

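View pics/b1.png

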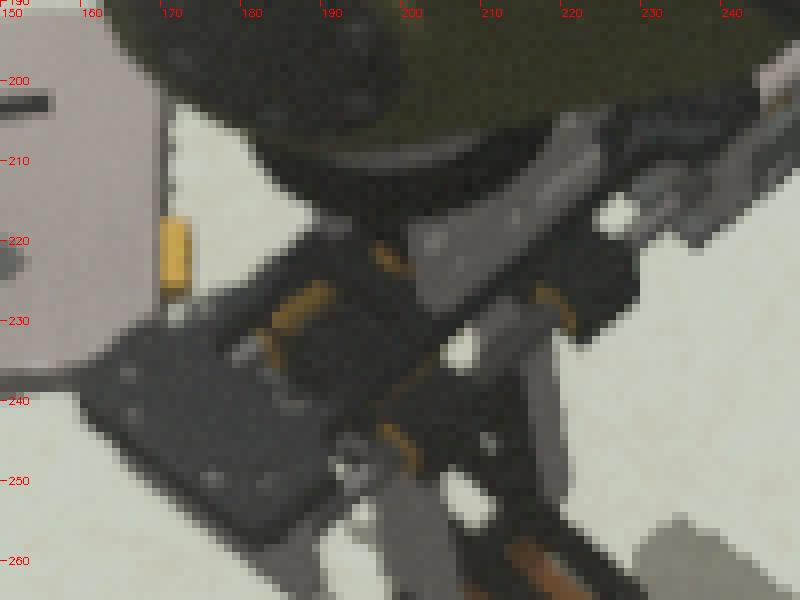

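```bash
python3 - <<'E'
from fit1 import *
h=np.array
P=atz(ct,h((157.8,204))-.5,152);R=atz(ct,h((161.1,187.1))-.5,122)
print(P,R,R-P,np.arctan2(*(R-P)[[1,0]]),np.hypot(*(R-P)[:2]))
tcp=h([438.6,299.2]);print(P[:2]-tcp,R[:2]-tcp)
E
```

```text
[505.4 297.4 152. ] [554.9 295.4 122. ] [ 49.5  -2.1 -30. ] -0.041716104691452545 49.53904236152588
[66.8 -1.8] [116.3  -3.8]
```

```bash
python3 go.py 558 73 135 3.185; python3 -m pendant '[[[-11.9,22.8,0,0],[-11.9,22.8,0,0],[-11.9,22.8,0,0],[-11.9,22.8,0,0],[-11.9,22.8,0,0]]]'
```

```text
t 13.3 pos [438.2 298.9 133.6] rot [-3.141e+00 -2.000e-03 -3.097e+00] gap 30.6 F [-0.1  0.1 -2.2]
shift cm [-10.97 -23.1   -0.13] turn 0.001
clock: 13.8
eef_pos: [542.2, 522.0, 133.4]
eef_rot: [-3.141, -0.001, -3.097]
wrist_force: [0.3, -0.3, -2.5]
finger_gap: 29.4
```

I had the sign of the tool's y wrong, so the arm moved out to the left through free air. The forces stayed small. I'm reading the offset again and going back.

```bash
python3 go.py 558 73 135 3.185
```

```text
t 13.8 pos [542.2 522.  133.4] rot [-3.141e+00 -1.000e-03 -3.097e+00] gap 29.4 F [ 0.3 -0.3 -2.5]
shift cm [  0.42 -44.92  -0.12] turn 0.001
```

```bash
python3 -m pendant '[[[0.4,-44.9,0,0],[0.4,-44.9,0,0],[0.4,-44.9,0,0],[0.4,-44.9,0,0],[0.4,-44.9,0,0]]]'; python3 go.py 558 73 135 3.185
```

```text
clock: 14.3
eef_pos: [550.3, 268.3, 133.8]
eef_rot: [-3.141, -0.002, -3.097]
wrist_force: [1.2, -0.6, -3.1]
finger_gap: 29.8
t 14.3 pos [550.3 268.3 133.8] rot [-3.141e+00 -2.000e-03 -3.097e+00] gap 29.8 F [ 1.2 -0.6 -3.1]
shift cm [  0.1  -19.54  -0.11] turn 0.001
```

```bash
python3 -m pendant '[[[0.1,-19.5,0,0],[0.1,-19.5,0,0],[0.1,-19.5,0,0],[0.1,-19.5,0,0],[0.1,-19.5,0,0]]]'; python3 go.py 558 73 135 3.185; python3 - <<'E'
from h import *
shot('side','s11.png');shot('top','t11.png')
E
python3 crop.py t11.png 210 120 270 180 b2.png; python3 crop.py s11.png 160 120 260 195 b1.png
```

```text
clock: 14.8
eef_pos: [558.4, 70.8, 134.2]
eef_rot: [-3.141, -0.001, -3.102]
wrist_force: [0.7, 0.9, -1.3]
finger_gap: 30.1
t 14.8 pos [558.4  70.8 134.2] rot [-3.141e+00 -1.000e-03 -3.102e+00] gap 30.1 F [ 0.7  0.9 -1.3]
shift cm [ 0.03  0.22 -0.08] turn -0.004
10
8
```

View pics/b2.png

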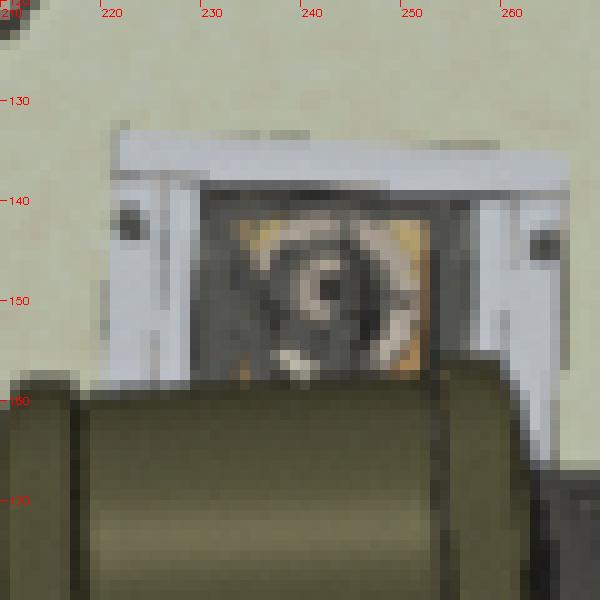

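View pics/b1.png

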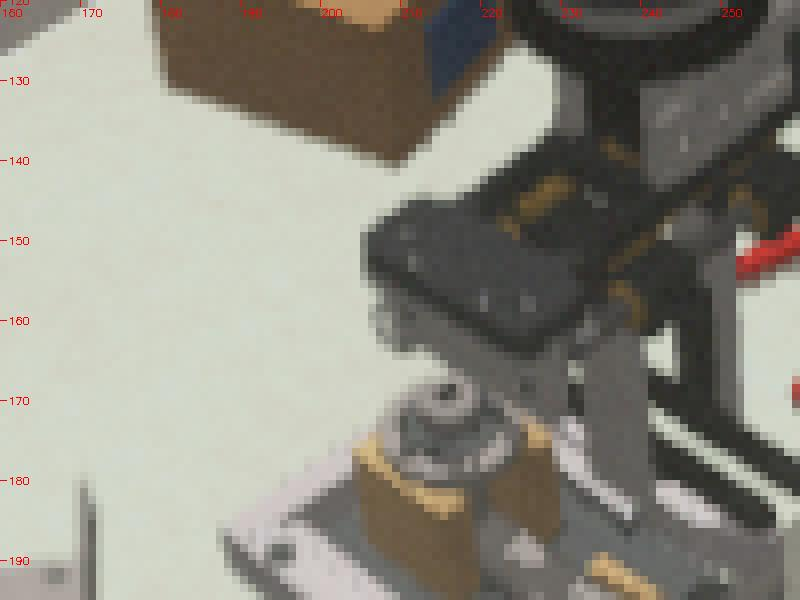

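```bash
python3 go.py 584 -4 134 3.905
```

```text
t 14.9 pos [558.4  74.7 134.3] rot [ 3.142e+00 -1.000e-03 -3.099e+00] gap 29.6 F [-0.6 -0.  -2.5]
shift cm [-2.22 -7.97  0.02] turn -0.721
```

```bash
python3 -m pendant '[[[-0.4,-1.6,0,-0.145],[-0.9,-3.2,0,-0.29],[-1.3,-4.8,0,-0.43],[-1.8,-6.4,0,-0.575],[-2.2,-8.0,0,-0.72]]]'; python3 -m pendant '[[[0,0,0,0],[0,0,0,0]]]'; python3 go.py 584 -4 134 3.905; python3 - <<'E'
from h import *
shot('side','s12.png');shot('top','t12.png')
E
python3 crop.py t12.png 210 120 270 180 b2.png; python3 crop.py s12.png 160 120 260 195 b1.png
```

```text
clock: 15.4
eef_pos: [584.3, -2.6, 134.4]
eef_rot: [3.141, -0.001, -2.37]
wrist_force: [0.4, -0.7, -3.1]
finger_gap: 29.7
clock: 15.6
eef_pos: [583.9, -2.3, 134.5]
eef_rot: [3.141, -0.0, -2.38]
wrist_force: [-0.3, -0.3, -1.8]
finger_gap: 30.0
t 15.6 pos [583.9  -2.3 134.5] rot [ 3.141 -0.    -2.38 ] gap 30.0 F [-0.3 -0.3 -1.8]
shift cm [ 0.11 -0.13  0.05] turn -0.002
10
8
```

View pics/b2.png

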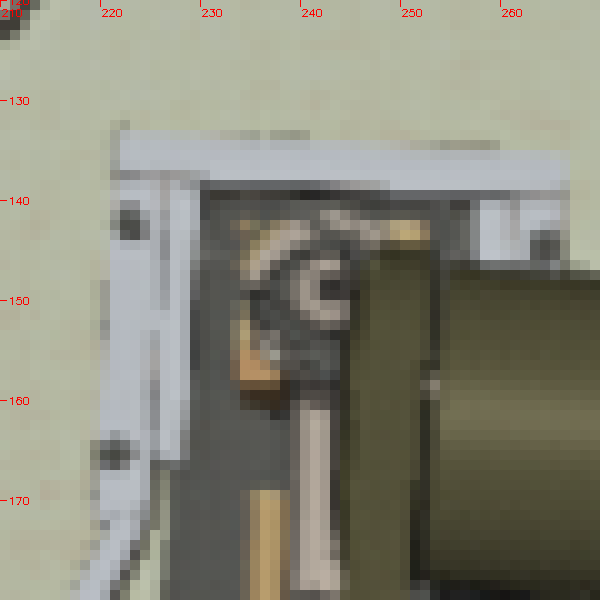

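View pics/b1.png

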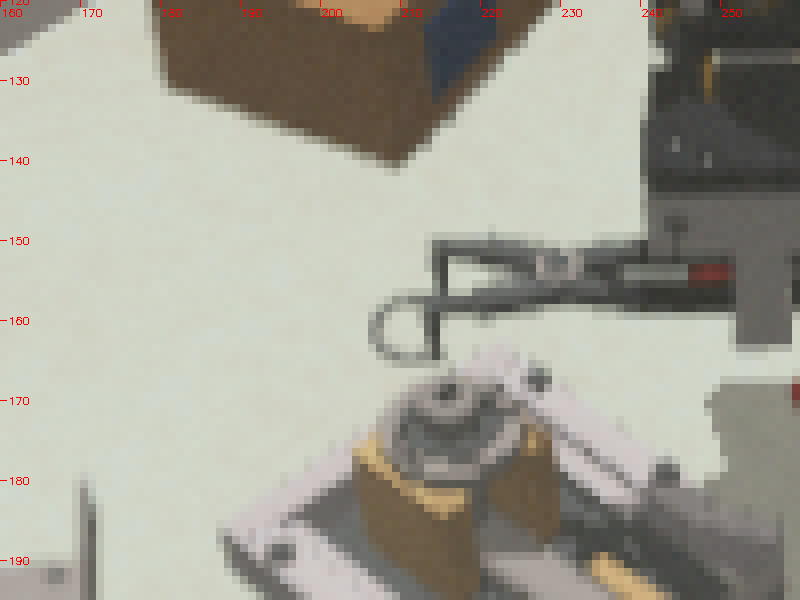

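```bash
cat > m.py <<'E'
from fit1 import *
h=np.array
print('neck side',atz(cs,h((215.9,169))-.5,80),'neck top(t6)',atz(ct,h((240.2,148.6))-.5,80), atz(ct,h((240.2,148.6))-.5,80))
for z in(119,121.4,124): print('ring side',z,atz(cs,h((212.7,161.1))-.5,z))
print('pivot side',atz(cs,h((229.3,153.2))-.5,151))
# draw predicted ring
def circ(c,ctr,r,n=60):
    a=np.linspace(0,2*np.pi,n); return proj(c,np.stack([ctr[0]+r*np.cos(a),ctr[1]+r*np.sin(a),0*a+ctr[2]],1))
def draw(f,c,box,circs,o):
    im=cv2.imread('pics/'+f); x0,y0,x1,y1=box; s=int(min(800/(x1-x0),600/(y1-y0)))
    i=cv2.resize(im[y0:y1,x0:x1],None,fx=s,fy=s,interpolation=cv2.INTER_NEAREST)
    for ctr,r,col in circs:
        q=((circ(c,ctr,r)+.5-[x0,y0])*s).astype(int); cv2.polylines(i,[q.reshape(-1,1,2)],True,col,1)
    cv2.imwrite('pics/'+o,i)
if __name__=='__main__':
    ring=atz(cs,h((212.7,161.1))-.5,121.4); nk=atz(cs,h((215.9,169))-.5,80)
    C=[(ring,16.25,(0,0,255)),(ring,13.25,(0,0,255)),(nk,11,(0,255,0)),(nk-[0,0,13.5],18.5,(255,0,0)),(nk-[0,0,15],26,(255,255,0))]
    draw('s12.png',cs,(195,140,235,190),C,'o_s.png')
    draw('t6.png',ct,(215,130,265,180),C[2:],'o_t.png')
E
python3 m.py
```

```text
neck side [673.3  68.   80. ] neck top(t6) [674.4  76.9  80. ] [674.4  76.9  80. ]
ring side 119 [670.6  77.8 119. ]
ring side 121.4 [668.5  79.4 121.4]
ring side 124 [666.3  81.1 124. ]
pivot side [632.5  48.5 151. ]
```

View pics/o_s.png

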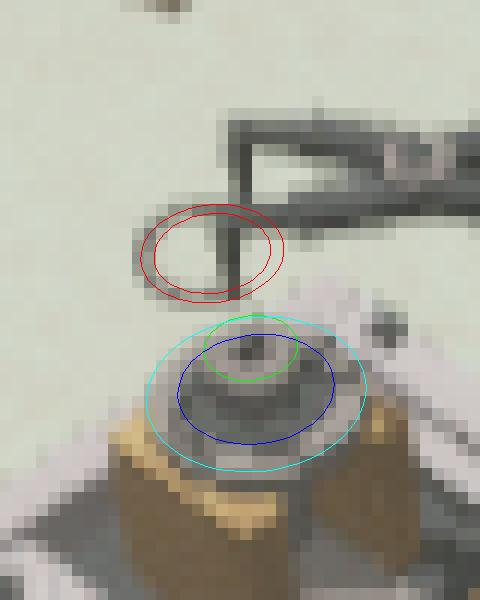

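View pics/o_t.png

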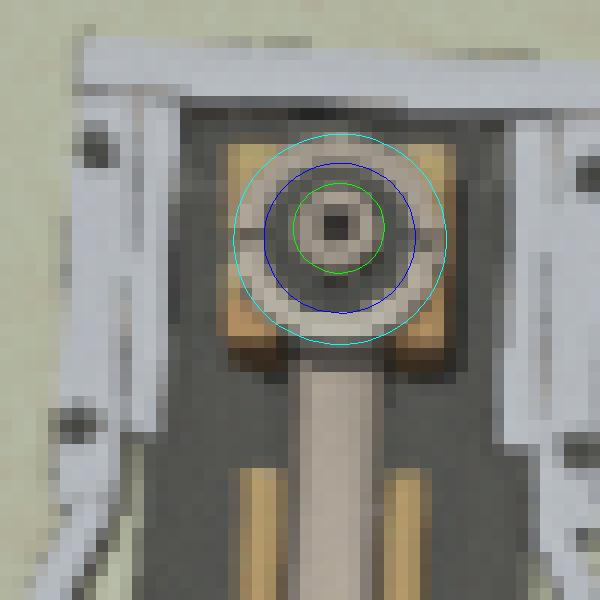

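```bash
python3 - <<'E'
from m import *
nk=h([673.3,68,80])
for z in (121.4,):
    ring=atz(cs,h((212.3,161.2))-.5,z); print(ring)
    draw('t12.png',ct,(225,132,265,162),[(ring,16.25,(0,0,255)),(ring,13.25,(0,0,255))],'o_t.png')
    draw('s12.png',cs,(195,140,235,190),[(ring,16.25,(0,0,255)),(ring,13.25,(0,0,255))],'o_s.png')
E
```

```text
neck side [673.3  68.   80. ] neck top(t6) [674.4  76.9  80. ] [674.4  76.9  80. ]
ring side 119 [670.6  77.8 119. ]
ring side 121.4 [668.5  79.4 121.4]
ring side 124 [666.3  81.1 124. ]
pivot side [632.5  48.5 151. ]
[669.   80.4 121.4]
```

View pics/o_t.png

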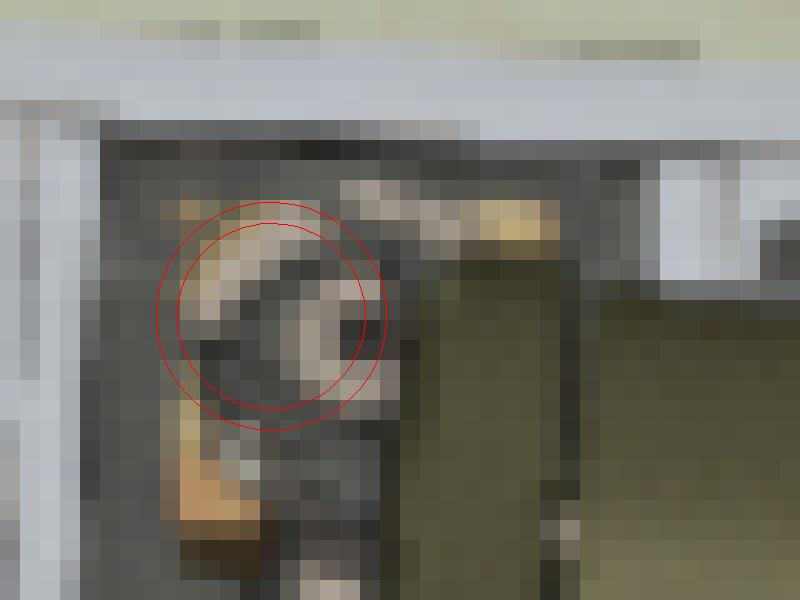

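View pics/o_s.png

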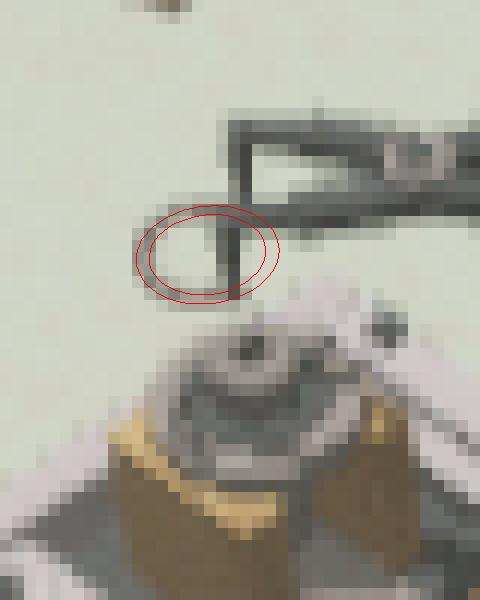

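```bash
python3 go.py 588.5 -14.1 105.5 3.903
```

```text
t 15.9 pos [584.   -2.9 135. ] rot [ 3.142  0.    -2.378] gap 29.6 F [-0.4 -1.3 -2.3]
shift cm [ 0.45 -1.12  2.95] turn 0.002
```

```bash
python3 -m pendant '[[[0.25,-0.6,0,0],[0.45,-1.15,0.6,0],[0.45,-1.15,1.6,0],[0.45,-1.15,2.6,0],[0.45,-1.15,2.95,0]]]'; python3 -m pendant '[[[0,0,0,0],[0,0,0,0]]]'; python3 go.py 588.5 -14.1 105 3.903; python3 - <<'E'
from h import *
shot('side','s13.png');shot('top','t13.png')
from m import *
z=manip.read_state()['eef_pos'][2]-13
print(z)
ring=h([673.3,68,z])
draw('s13.png',cs,(195,140,235,190),[(ring,16.25,(0,0,255)),(ring,13.25,(0,0,255))],'o_s.png')
draw('t13.png',ct,(225,132,265,162),[(ring,16.25,(0,0,255)),(ring,13.25,(0,0,255))],'o_t.png')
E
```

```text
clock: 16.4
eef_pos: [588.1, -14.8, 103.6]
eef_rot: [3.14, -0.002, -2.378]
wrist_force: [-0.6, 0.2, -2.7]
finger_gap: 29.6
clock: 16.6
eef_pos: [588.9, -14.7, 105.6]
eef_rot: [-3.141, 0.0, -2.377]
wrist_force: [-0.5, -0.3, -2.8]
finger_gap: 29.4
t 16.6 pos [588.9 -14.7 105.6] rot [-3.141  0.    -2.377] gap 29.4 F [-0.5 -0.3 -2.8]
shift cm [-0.02  0.07  0.06] turn 0.003
neck side [673.3  68.   80. ] neck top(t6) [674.4  76.9  80. ] [674.4  76.9  80. ]
ring side 119 [670.6  77.8 119. ]
ring side 121.4 [668.5  79.4 121.4]
ring side 124 [666.3  81.1 124. ]
pivot side [632.5  48.5 151. ]
92.838448790896
```

View pics/o_s.png

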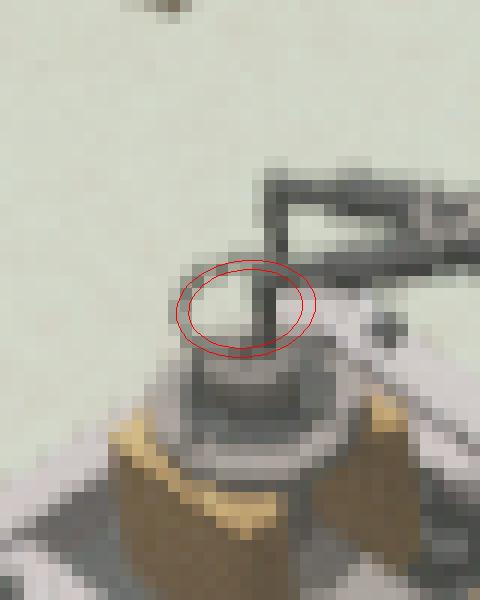

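View pics/o_t.png

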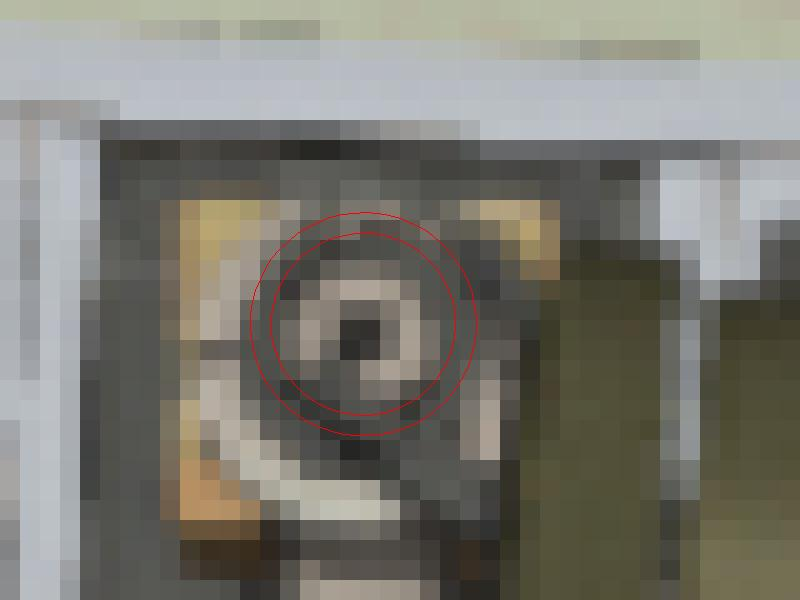

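```bash
python3 -m pendant '[[[-0.03,0,0.3,0],[-0.03,0,0.6,0],[-0.03,0,0.9,0],[-0.03,0,1.2,0],[-0.03,0,1.2,0]]]'; python3 - <<'E'
from h import *
shot('side','s14.png');shot('top','t14.png')
from m import *
z=manip.read_state()['eef_pos'][2]-13
print(z)
ring=h([673.3,68,z])
draw('s14.png',cs,(195,140,235,190),[(ring,16.25,(0,0,255))],'o_s.png')
draw('t14.png',ct,(225,132,265,162),[],'o_t.png')
E
```

```text
clock: 17.3
eef_pos: [588.8, -14.6, 93.0]
eef_rot: [3.141, -0.0, -2.377]
wrist_force: [-0.3, -0.1, -3.2]
finger_gap: 29.7
neck side [673.3  68.   80. ] neck top(t6) [674.4  76.9  80. ] [674.4  76.9  80. ]
ring side 119 [670.6  77.8 119. ]
ring side 121.4 [668.5  79.4 121.4]
ring side 124 [666.3  81.1 124. ]
pivot side [632.5  48.5 151. ]
80.53818493686933
```

View pics/o_s.png

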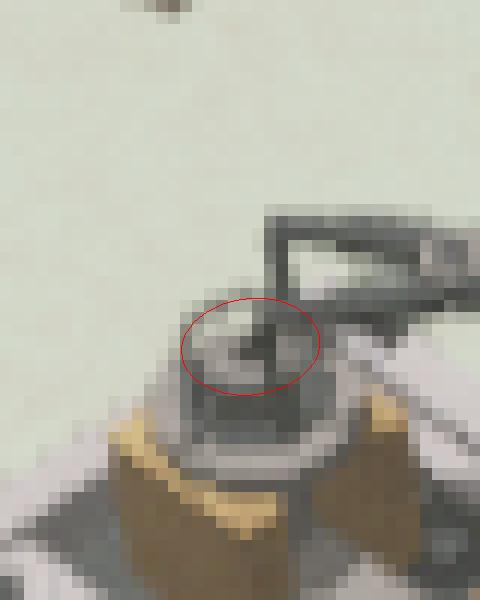

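View pics/o_t.png

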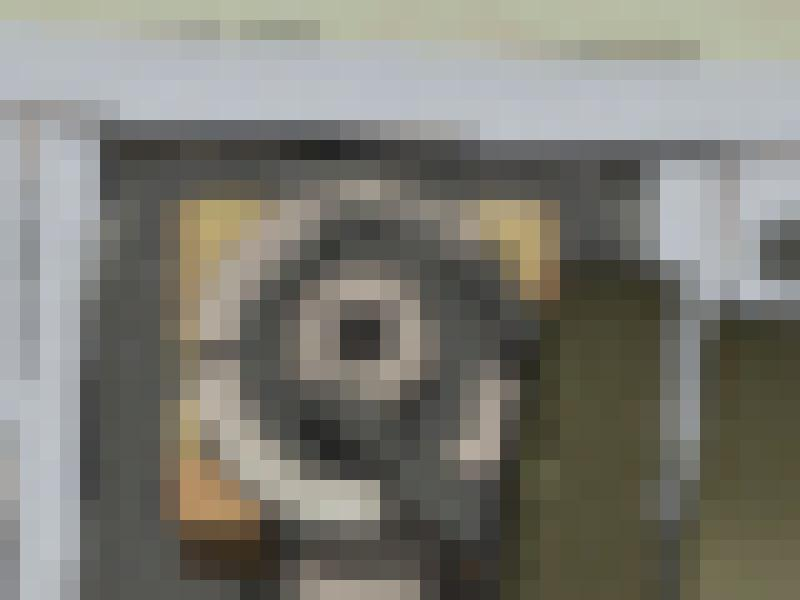

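```bash
python3 -m pendant '[[[0,0,0.1,0],[0,0,0.2,0],[0,0,0.3,0],[0,0,0.4,0],[0,0,0.4,0]]]'
```

```text
clock: 18.0
eef_pos: [588.8, -14.6, 89.1]
eef_rot: [3.141, -0.0, -2.377]
wrist_force: [-0.5, 0.7, -2.2]
finger_gap: 29.7
```

```bash
python3 -m pendant '[[[0,0,0.1,0],[0,0,0.2,0],[0,0,0.3,0],[0,0,0.4,0],[0,0,0.4,0]]]'
```

```text
clock: 18.5
eef_pos: [588.9, -14.6, 85.2]
eef_rot: [3.141, -0.0, -2.377]
wrist_force: [-1.1, 0.3, -1.8]
finger_gap: 29.4
```

```bash
python3 -m pendant '[[[0,0,0.1,0],[0,0,0.2,0],[0,0,0.3,0],[0,0,0.35,0],[0,0,0.4,0]]]';python3 - <<'E'
from h import *
shot('side','s15.png');shot('top','t15.png')
from m import *
draw('s15.png',cs,(195,140,245,190),[],'o_s.png')
draw('t15.png',ct,(225,132,265,162),[],'o_t.png')
E
```

```text
clock: 19.0
eef_pos: [589.0, -14.6, 81.4]
eef_rot: [-3.142, 0.0, -2.377]
wrist_force: [-1.1, 0.3, -1.1]
finger_gap: 29.5
neck side [673.3  68.   80. ] neck top(t6) [674.4  76.9  80. ] [674.4  76.9  80. ]
ring side 119 [670.6  77.8 119. ]
ring side 121.4 [668.5  79.4 121.4]
ring side 124 [666.3  81.1 124. ]
pivot side [632.5  48.5 151. ]
```

View pics/o_s.png

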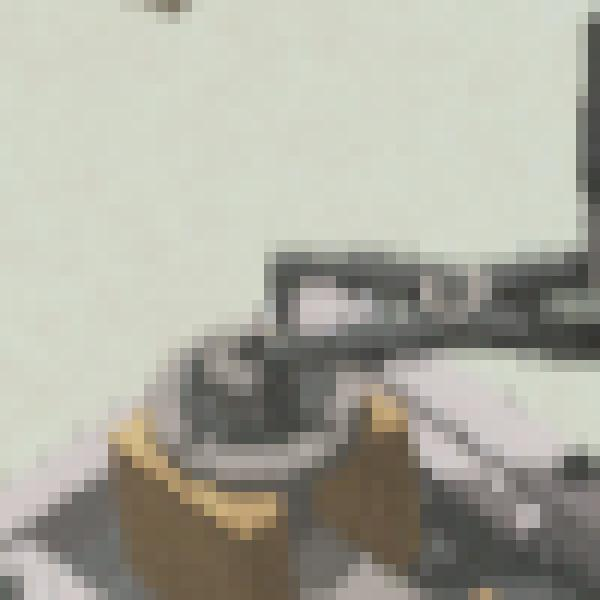

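```bash
python3 -m pendant '[[[0,0,0.05,0],[0,0,0.1,0],[0,0,0.1,0]]]'; python3 -c "
from h import *
print(np.mean([manip.read_state()['wrist_force'] for _ in range(5)],0))"
```

```text
clock: 19.5
eef_pos: [589.0, -14.7, 80.5]
eef_rot: [-3.142, 0.0, -2.377]
wrist_force: [-1.7, -0.6, 0.4]
finger_gap: 29.7
[-1.74541239 -0.60118122  0.39229938]
```

```bash
python3 -m pendant '[[[0,0,0.03,0],[0,0,0.04,0],[0,0,0.04,0],[0,0,0.04,0]]]'; python3 - <<'E'
from h import *
s=manip.read_state(); print(s['wrist_force'],s['moment'])
shot('side','s16.png');shot('top','t16.png')
from m import *
ring=h([673.3,68,67.5])
draw('s16.png',cs,(195,140,245,190),[],'o_s.png')
draw('t16.png',ct,(225,132,265,162),[],'o_t.png')
cv2.imwrite('pics/full.png',cv2.imread('pics/t16.png'))
E
```

```text
clock: 19.9
eef_pos: [589.0, -14.7, 80.1]
eef_rot: [-3.142, 0.0, -2.377]
wrist_force: [-1.4, -0.0, -0.9]
finger_gap: 29.7
[-1.39398797 -0.04154699 -0.88511198] [0.05552602 0.28027174 0.11840448]
neck side [673.3  68.   80. ] neck top(t6) [674.4  76.9  80. ] [674.4  76.9  80. ]
ring side 119 [670.6  77.8 119. ]
ring side 121.4 [668.5  79.4 121.4]
ring side 124 [666.3  81.1 124. ]
pivot side [632.5  48.5 151. ]
```

View pics/o_s.png

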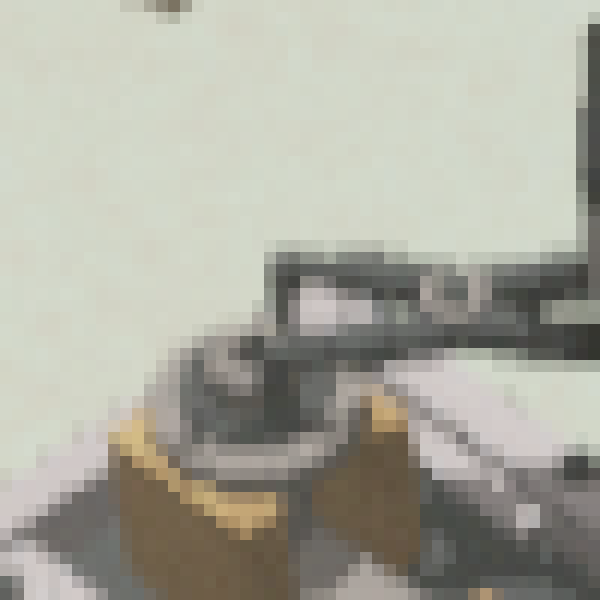

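View pics/o_t.png

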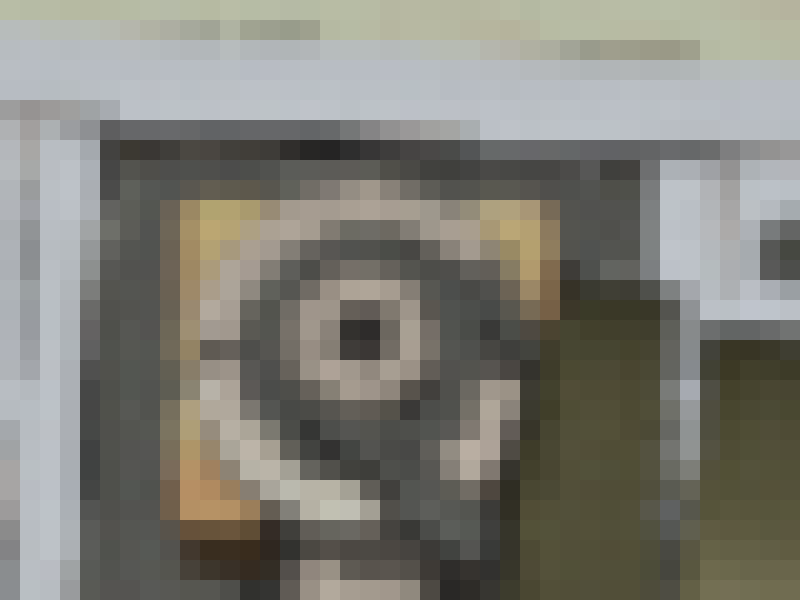

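View pics/t16.png

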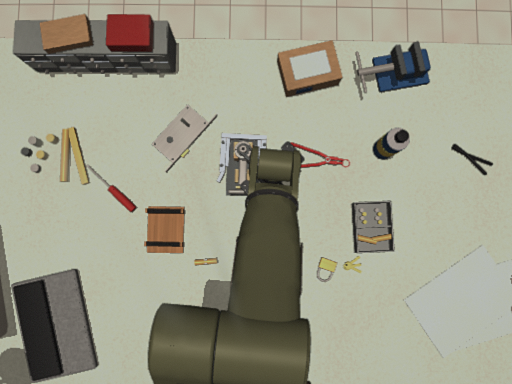

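View pics/s16.png

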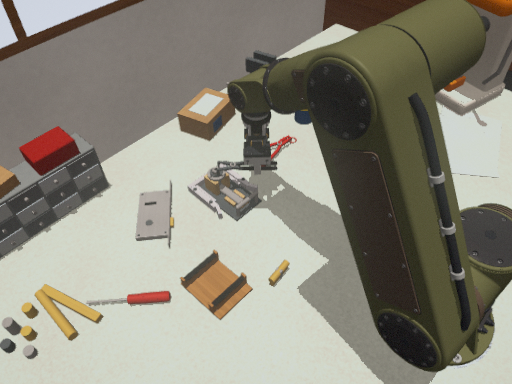

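```bash
python3 -m pendant '[[[0,0,0.05,0],[0,0,0.05,0],[0,0,0.05,0]]]'|grep -E "pos|force"; python3 -m pendant '[[[0,0,0,0]]]'|grep -E "pos|force";python3 -m pendant '[[[0,0,0,0]]]'|grep -E "pos|force"
```

```text
eef_pos: [589.0, -14.7, 79.6]
wrist_force: [-2.2, -0.9, -0.2]
eef_pos: [589.0, -14.7, 79.6]
wrist_force: [-2.5, -0.6, 0.5]
eef_pos: [589.0, -14.7, 79.6]
wrist_force: [-2.8, -1.0, -0.1]
```

```bash
python3 - <<'E'
from h import *
shot('side','s17.png');shot('top','t17.png')
cs=shot('side')
zs={'s13':105.6,'s14':93.0,'s15':81.4,'s16':80.1,'s17':79.6}
im={k:cv2.imread(f'pics/{k}.png').astype(np.float32) for k in zs}
ref=im['s14']
def sub(im,t):
    r=cv2.matchTemplate(im,t,cv2.TM_CCOEFF_NORMED); _,m,_,(x,y)=cv2.minMaxLoc(r)
    def q(a,b,c): return (a-c)/(2*(a-2*b+c))
    return x+q(r[y,x-1],r[y,x],r[y,x+1]), y+q(r[y-1,x],r[y,x],r[y+1,x]), m
def P(p,zt): return proj(cs,p)[0]
for name,(x0,y0,x1,y1),off in [('pivot',(226,156,236,168),(51,50,10)),('tiptop',(216,156,221,161),(79,76,2)),('finger',(243,155,262,172),(0,0,0))]:
    t=ref[y0:y1,x0:x1]
    for k in zs:
        rx0,ry0=x0-5,y0-12
        a=sub(im[k][ry0:y1+12,rx0:x1+6],t)
        w=np.array([588.9+off[0],-14.7+off[1],93.+off[2]])
        e=proj(cs,w+[0,0,zs[k]-93])[0]-proj(cs,w)[0]
        print(name,k,'meas',np.round([a[0]+rx0-x0,a[1]+ry0-y0,a[2]],2),'exp',np.round(e,2))
E
```

```text
pivot s13 meas [-0.39 -3.4   0.89] exp [-0.29 -3.33]
pivot s14 meas [ 0.02 -0.04  1.  ] exp [0. 0.]
pivot s15 meas [-0.05  2.96  0.95] exp [0.26 3.02]
pivot s16 meas [0.03 3.08 0.94] exp [0.29 3.36]
pivot s17 meas [-0.04  3.12  0.93] exp [0.3  3.49]
tiptop s13 meas [-0.16 -3.19  0.98] exp [-0.39 -3.3 ]
tiptop s14 meas [-0.01 -0.04  1.  ] exp [0. 0.]
tiptop s15 meas [0.44 3.22 0.91] exp [0.36 2.99]
tiptop s16 meas [0.52 3.12 0.89] exp [0.4  3.32]
tiptop s17 meas [0.44 3.32 0.91] exp [0.41 3.45]
finger s13 meas [-0.54 -3.35  0.83] exp [-0.08 -3.3 ]
finger s14 meas [-0.01  0.04  1.  ] exp [0. 0.]
finger s15 meas [0.04 2.99 0.96] exp [0.07 2.99]
finger s16 meas [0.12 3.23 0.94] exp [0.08 3.32]
finger s17 meas [0.13 3.27 0.93] exp [0.09 3.45]
```

The ring is resting on the washer. From about TCP z = 80.8 the pliers stop following the tool down, and the wrist force rises by about 2.5 N. The gap of 29.7 mm is the handles at their stop. I'm handing in.

```bash
python3 - <<'E'
from h import *
s=manip.read_state(); print(s['clock'],s['finger_gap'],s['wrist_force'],s['eef_rot'])
print(manip.sign_off())
E
```

```text
20.75 29.62751070337996 [-2.99033199 -1.37679232  0.48253943] [ 3.14155271e+00 -1.69162789e-05 -2.37739691e+00]
the job is handed in; nothing more can be done
None
```

The job is done and handed in at about 20.8 s. I slid the tray home first. Then I took the black pliers off their rest, squeezed them to their stop, and lowered the spread circlip over the neck until it lies on the washer. The arm is still holding the pliers squeezed.

**Last checks**
- **Tray:** it met the end stop with 44 N. The top picture then showed it against the stop, with both edges under the lips and the lever between its guides.
- **Squeeze:** the fingers read about 29.6 mm with 45 N grip. The pads read 1–2 mm low (the 12 mm bar read about 10.7), so this fits the 32 mm stop. The ring looks spread in the pictures.
- **Circlip:** it went past the neck's end without touching. At TCP z = 79.6 mm the expected height was 80.5 mm. Vertical wrist force was then about 2.5 N above its value in free air.
- **Other things:** they look unmoved in the final pictures.

**What disagreed or went wrong**
- **Tray angle:** one fit put the tray about 0.06 rad off the holder. I had misread a pixel column for the neck. By estimate the corrected column brings it to about the holder's angle, but I did not rerun the fit.
- **Wrong direction:** I typed one transport move with the wrong sign, so the arm went out to y = 522 mm and back. It stayed at about 133 mm height and touched nothing.
- **Contact with the washer:** the contact force is small against the noise. The pliers may be pitched up by about half a degree from the last 1 mm of pressing down.

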